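Load the sample shaker by feel and start it

TASK

Get the sample shaker ready and start it: swing the hold-down bar up until it stands upright or beyond, slide the cover out from under the keeper lip, and lay it flat on the middle of the rubber mat. Some cells are already taken by balance weights hidden under their white sprung plates, so with the fingers press plates down to feel which cells are empty before loading, then stand every canister on the bench upright in an empty cell of its own, sunk fully down. Last, one key at a time, press fully and let go the key nearest the robot, then the farthest, then the middle one; leave the bar up and do not tip over or shove the other things on the bench.

Things in the scene. Friction and masses are not known exactly. Their poses are not given: they have to be found in the camera images.
- shaker: Fixed grey shaker block, 2 x 3 cells, 54 mm square, walls 12. Origin on its underside at the grid's centre, +x away from robot, +y left. Cell centres: x -33 (cells 0,1,2), +33 (3,4,5), y -66, 0, +66 in that order. Block x +-75, y -105 to +125, rim z 60, side guides to z 68 at x +-69 to 75. Keeper lip at y +95 to +125, z 70 to 76. Bar hinge axis along y through (90, -40, 73.5)
- cover: Flat aluminium cover 132 (x) x 208 (y) x 6 mm, 0.3 kg, on the rim over the cells; origin centre of underside, axes as the shaker's. Central black rib handle 14 wide (x), 60 long (y), its top 36 above the underside. Its +y edge is 18 mm under the keeper lip: with the bar raised, slide it 20 to 35 mm along shaker -y, then it lifts off. With the bar down the rib runs against the bar
- bar (a joint): Hinge of the steel hold-down bar (14 mm wide, 10 thick) across the cover: 0 = down (start), grows as its near end is lifted up and over away from the robot; upright 1.57, stop 1.9 rad. Friction hinge: stays where left, 2 to 3 N at the tip to move
- bar_tip (a point): Centre of the round black grip (24 mm diameter, 18 wide along the hinge axis) at the bar's free near end, 172 mm from the hinge axis; at the start 7 mm in front of the shaker's near face and 73.5 above the bench, free space beneath
- mat: Black rubber mat fixed on the bench right (-y) of the shaker, 230 (x) x 170 (y) x 3 mm; origin centre of its underside. The cover goes here, long side along the mat's long side
- key_near (a joint): Travel of the key nearest the robot in the row of three round grey keys on the white box left of the shaker: 0 up, 0.006 m fully down; spring, 4.5 N fully down, comes back up. Pressed means beyond 0.004
- key_mid (a joint): Travel of the middle key, likewise
- key_far (a joint): Travel of the key farthest from the robot, likewise
- key_near_top (a point): Centre of the top of the nearest key (28 mm diameter; keys 52 mm apart, row roughly along world x); pressed straight down
- key_mid_top (a point): Centre of the top of the middle key
- key_far_top (a point): Centre of the top of the farthest key
- jar: Bystander: loose amber jar with white cap, 66 mm diameter, 85 tall; origin centre of underside
- cup: Bystander: loose white cup, 76 mm diameter, 85 tall; origin centre of underside
- flask: Bystander: loose white plastic bottle, 56 mm diameter, 120 tall; origin centre of underside
- plate_0 (a joint): Sink of the white sprung plate (52 mm square) closing cell 0 (near row, right (-y)): 0 up (top 4 mm below the rim), to 0.032 m down. Empty cell: about 1 N sinks it fully (top then 24 above the bench). Taken cell: a hidden weight stops it after 3 mm. Springs up when let go; at rest all look alike
- plate_1 (a joint): Sink of the white sprung plate (52 mm square) closing cell 1 (near row, middle): 0 up (top 4 mm below the rim), to 0.032 m down. Empty cell: about 1 N sinks it fully (top then 24 above the bench). Taken cell: a hidden weight stops it after 3 mm. Springs up when let go; at rest all look alike
- plate_2 (a joint): Sink of the white sprung plate (52 mm square) closing cell 2 (near row, left (+y)): 0 up (top 4 mm below the rim), to 0.032 m down. Empty cell: about 1 N sinks it fully (top then 24 above the bench). Taken cell: a hidden weight stops it after 3 mm. Springs up when let go; at rest all look alike
- plate_3 (a joint): Sink of the white sprung plate (52 mm square) closing cell 3 (far row, right (-y)): 0 up (top 4 mm below the rim), to 0.032 m down. Empty cell: about 1 N sinks it fully (top then 24 above the bench). Taken cell: a hidden weight stops it after 3 mm. Springs up when let go; at rest all look alike
- plate_4 (a joint): Sink of the white sprung plate (52 mm square) closing cell 4 (far row, middle): 0 up (top 4 mm below the rim), to 0.032 m down. Empty cell: about 1 N sinks it fully (top then 24 above the bench). Taken cell: a hidden weight stops it after 3 mm. Springs up when let go; at rest all look alike
- plate_5 (a joint): Sink of the white sprung plate (52 mm square) closing cell 5 (far row, left (+y)): 0 up (top 4 mm below the rim), to 0.032 m down. Empty cell: about 1 N sinks it fully (top then 24 above the bench). Taken cell: a hidden weight stops it after 3 mm. Springs up when let go; at rest all look alike
- can_0: Canister: closed metal cylinder 40 mm diameter, 75 tall, black cap, heavy steel foot 46 mm diameter and 12 high, 0.3 kg, standing on the bench right of the mat; origin centre of underside, z up. Three or four are present (absent: None). Its weight alone sinks an empty cell's plate: underside then 24 above the bench; in a taken cell about 30 higher
- can_1: Canister: closed metal cylinder 40 mm diameter, 75 tall, black cap, heavy steel foot 46 mm diameter and 12 high, 0.3 kg, standing on the bench right of the mat; origin centre of underside, z up. Three or four are present (absent: None). Its weight alone sinks an empty cell's plate: underside then 24 above the bench; in a taken cell about 30 higher
- can_2: Canister: closed metal cylinder 40 mm diameter, 75 tall, black cap, heavy steel foot 46 mm diameter and 12 high, 0.3 kg, standing on the bench right of the mat; origin centre of underside, z up. Three or four are present (absent: None). Its weight alone sinks an empty cell's plate: underside then 24 above the bench; in a taken cell about 30 higher
- can_3: Canister: closed metal cylinder 40 mm diameter, 75 tall, black cap, heavy steel foot 46 mm diameter and 12 high, 0.3 kg, standing on the bench right of the mat; origin centre of underside, z up. Three or four are present (absent: None). Its weight alone sinks an empty cell's plate: underside then 24 above the bench; in a taken cell about 30 higher
Things that resemble listed ones, but are neither listed nor needed, are in the scene too. What is shaped like the can_2 but blue is not meant. Leave any red look-alike of the can_1 alone.

How it is judged:
On the way, in this order (a step that is already met when the one before it is completed fails the run):
1. the hold-down bar stands upright or beyond (over 1.4 rad) (value of joint bar above 1.4 rad), for 0.2 s.
2. the cover lies flat on the mat, its centre within 50 mm of the mat's (horizontal distance between cover and mat below 0.05 m and height (world z) of cover below 0.01 m and angle between cover's own z axis and vertical below 0.08 rad and z of cover in the frame of mat above 0 m), for 0.2 s.
3. an empty cell has been found by touch: the fingers press a plate down by over 15 mm while no canister is in the shaker yet (horizontal distance between each of can_0, can_1, can_2, can_3 and shaker above 0.13 m and ((value of joint plate_0 above 0.015 m and contact force between the fingers and shaker above 0.1 N) or (value of joint plate_1 above 0.015 m and contact force between the fingers and shaker above 0.1 N) or (value of joint plate_2 above 0.015 m and contact force between the fingers and shaker above 0.1 N) or (value of joint plate_3 above 0.015 m and contact force between the fingers and shaker above 0.1 N) or (value of joint plate_4 above 0.015 m and contact force between the fingers and shaker above 0.1 N) or (value of joint plate_5 above 0.015 m and contact force between the fingers and shaker above 0.1 N))).
4. every canister stands upright in an empty cell, sunk fully down (x of can_0 in the frame of shaker between -0.06 and 0.06 m and y of can_0 in the frame of shaker between -0.093 and 0.093 m and z of can_0 in the frame of shaker between 0.015 and 0.031 m and angle between each of can_0, can_1, can_2, can_3's own z axis and vertical below 0.2 rad and x of can_1 in the frame of shaker between -0.06 and 0.06 m and y of can_1 in the frame of shaker between -0.093 and 0.093 m and z of can_1 in the frame of shaker between 0.015 and 0.031 m and x of can_2 in the frame of shaker between -0.06 and 0.06 m and y of can_2 in the frame of shaker between -0.093 and 0.093 m and z of can_2 in the frame of shaker between 0.015 and 0.031 m and x of can_3 in the frame of shaker between -0.06 and 0.06 m and y of can_3 in the frame of shaker between -0.093 and 0.093 m and z of can_3 in the frame of shaker between 0.015 and 0.031 m), for 0.2 s.
5. the nearest key is pressed, alone (value of joint key_near above 0.004 m and value of joint each of key_mid, key_far below 0.002 m).
6. then the farthest key, alone (value of joint key_far above 0.004 m and value of joint each of key_near, key_mid below 0.002 m).
7. then the middle key, alone (value of joint key_mid above 0.004 m and value of joint each of key_near, key_far below 0.002 m).
At the end, for the whole second after the job is handed in: Bar beyond 1.4 rad; cover flat on the mat, centres within 50 mm; every canister present at rest and upright (0.2 rad) within an empty cell, underside under 31 mm above the bench; all keys up again; bystanders not tipped or pushed over 100 mm (all of step 2 and all of step 4 and value of joint bar above 1.4 rad and linear speed of each of can_0, can_1, can_2, can_3 below 0.02 m/s and value of joint each of key_near, key_mid, key_far below 0.002 m); the robot touches nothing.
It fails at once if the jar, cup or bottle is tipped over (beyond 0.6 rad) or pushed more than 100 mm (angle between any of jar, cup, flask's own z axis and vertical above 0.6 rad or distance of any of jar, cup, flask from where it was at the start of the episode above 0.1 m).
It fails at once if two keys are pressed at once (value of joint each of key_near, key_mid above 0.003 m or value of joint each of key_mid, key_far above 0.003 m or value of joint each of key_near, key_far above 0.003 m).
Of weight_0, weight_1, weight_2, weight_3, weight_4, weight_5 only 2 to 2 are there at a start; the rules pass over those that are not, and their reading is None.
Of can_0, can_1, can_2, can_3 only 3 to 4 are there at a start; the rules pass over those that are not, and their reading is None.
At some moment in a run one of can_0, can_1, can_2, can_3 may be knocked a few centimetres aside while the robot is not near it.
Once in a run the grip may slacken for a moment while it holds something.
It also fails if it takes over 210 s, if anything falls off the work surface, if the arm or the gripper's body presses on something with over 40 N, if the wrist force passes 120 N, or if a joint passes its speed limit or range.

ROBOT

A 7-joint arm with a two-finger parallel gripper is mounted at the origin on the work surface. World frame = base frame: x ahead of the robot, y to its left, z up, the work surface at z = 0. Lengths are in m, angles in rad, forces in N, time in s.
With the tool pointing down it reaches from about 0.4 to 0.875 m from the base axis. Payload 19.3 kg.
Tool frame: the origin (TCP) lies between the finger pads; the fingertips stand 19 mm ahead of it and the grasp point (between the pads) is the TCP; z points along the fingers, y is the direction in which the jaws open and shut (so a half turn about z gives the same grasp; the last joint's range is limited). The gripper opens to 85 mm and grips with 20 to 120 N. Pads are 22 mm wide; open, the fingers measure 114 mm over their backs; the gripper's body (76 mm by 85 mm) begins 54 mm behind the grasp point. The pads swing forward as they close: fully open they stand 13 mm farther back than shut.
Start: joints at [1.248, 0.521, -0.036, 1.599, 0.021, 1.021, -0.113], TCP at [0.156, -0.605, 0.227] pointing down, gripper open.
Joint ranges: [-2.91, 2.91], [-0.3, 2.13], [-1.5, 1.42], [0.17, 2.43], [-1.26, 4.41], [0.16, 1.93], [-2.52, 2.52]. Speed limits (rad/s): [1.89, 1.89, 2.39, 2.39, 3.01, 3.01, 3.01].

INTERFACE

Orientations are given as [roll, pitch, yaw] about the fixed x, y, z axes, in that order (R = Rz(yaw) Ry(pitch) Rx(roll)).
In Python, from workcell import status, imaging, bot gives the robot as it stands.
- The arm moves only by the shell command python3 -m handwheel 'ROWS' [FORCE]. ROWS is JSON, a list of rows, each an object with "offset": the shift along the tool's x, y, z in mm, a list of three; "rot": the turn, a rotation vector about the tool's x, y, z in degrees, a list of three; "claw": the opening, from -1 (shut) to 1 (fully open). A call has 1 to 12 rows; each row shifts and turns the commanded pose from where the row before left it, along the tool's axes as they then stand; what a row does not reach is not made up. A row lasts 1/10 s, in which the tool goes at most 50 mm and 8.59 degrees, less where a joint would pass 70% of its speed; a pose out of reach is approached as far as the arm can. A call is refused whole if a number of a shift passes 50 or a number of a turn 8.59, either way. A call with a gripper value outside its range is refused whole. The fingers move at their own pace and stop on an object; FORCE is the grip in N (left out, the last holds). Time passes only in rows, so rows that do not move let the fingers close. It gives the time, the measured TCP pose, the force and the opening at its end, in the units of the state.
- status.observe(): the state, without advancing time (a new reading comes with each control period).
- imaging.grab_frame(name): name is "scene" or "top"; returns a dict with "color" (400x640x3 uint8, red, green, blue), "range_z" (400x640 float32, m along the optical axis (not along the pixel's ray), 0 where there is no reading), "fx", "fy", "cx", "cy" (pixels), "distortion" ([k1, k2, p1, p2, k3] as OpenCV has them; the pictures are not rectified), "camera_from_world" (4x4, takes a point from world to camera coordinates). Camera axes: x right, y down, z forward; pixel columns grow to the right and rows downward; lengths in m; the calibration is good to about 2 mm. A picture is of the moment at which its call begins.
- bot.job_done(): hands the job in, once; it reports no verdict.
Trained networks look in the newest picture that a camera, given by its name, has taken for a name from the list of things; names that differ only in an ending like _2 or _b are one class to them, and where a whole thing is asked for, a point or a joint stands for the part that bears it (a point fixed in the world has none). Each returns a list of dicts, best first, with "conf" (0 to 1); they miss things now and then, are a little off and sometimes report something else, mostly with a low value. They report only what shows in the picture. A call takes as long as a camera call. They do not tell look-alikes from the thing itself.
- imaging.regions_of(thing, camera): "region" (400x640 bool, what is visible of it) and "box" ([centre column, centre row, width, height] in pixels, round what is visible of it).
- imaging.mark_of(thing, camera): "uv" ([column, row] in pixels: a listed point, or the origin of a listed thing).
The state is a dict: "clock": time; "qpos": joint angles; "qd": joint speeds; "joint_efforts": joint torques, N m; "position": TCP position; "tool_rot": TCP orientation; "force": force on the tool from outside, world axes, zero at the start; "moment": the same for the moment, N m; "grip_width": finger opening in m.
Only numpy, scipy, OpenCV 4.12 (cv2) and the standard library are available. Lean on these libraries where they do the work, as an engineer would, in place of code of your own. Each camera call takes 0.05 s, during which the arm holds its last target.

## Working session

There is one attempt and no reset: what is moved stays moved. The work goes in short steps, Python scripts to look and compute and a shell command to move; the robot and the scene stay as the last step left them, time stands still between calls to the robot, and variables do not carry over. Pictures are saved under pics/ and viewed, and the job is handed in when it is done.

```bash
ls; mkdir -p pics
python3 - <<'E'
from workcell import status, imaging, bot
import cv2
s=status.observe(); print(s)
for n in ("scene","top"):
    f=imaging.grab_frame(n); cv2.imwrite(f"pics/a_{n}.png",f["color"][:,:,::-1])
    print(n,f["fx"],f["fy"],f["cx"],f["cy"],f["distortion"]); print(f["camera_from_world"])
E
```

```text
pics
{'clock': 0.0, 'qpos': array([ 1.24778717,  0.5220155 , -0.03630107,  1.59998758,  0.02122494,
        1.02109654, -0.11277966]), 'qd': array([ 2.36182175e-03,  1.95822116e-03,  1.20223327e-03, -5.68144669e-05,
       -1.67103423e-04,  3.22580485e-04, -6.73474300e-04]), 'joint_efforts': array([ 1.18712655e-03, -9.27118349e+01,  1.98040478e+00, -3.69942069e+01,
        1.78493047e-02,  7.98778696e-03, -1.10998546e-04]), 'position': array([ 0.15618792, -0.60482717,  0.22683242]), 'tool_rot': array([-3.14047682e+00,  1.13843148e-04,  2.52809433e-01]), 'force': array([-0.0158237 , -0.19400765,  0.32508178]), 'moment': array([-0.02564488,  0.00198202, -0.08461167]), 'grip_width': 0.08518783244435445}
scene 447.69517701181894 447.69517701181894 307.9735609678408 202.42065949561027 [-0.04008934  0.          0.          0.          0.        ]
[[ 0.30503617  0.95208739 -0.0219669  -0.11074262]
 [ 0.5754257  -0.20264019 -0.79235233 -0.28687405]
 [-0.75884004  0.2290558  -0.60966813  1.75761819]
 [ 0.          0.          0.          1.        ]]
top 485.6294240595617 485.6294240595617 315.49876041936136 197.58963569557508 [0.04908091 0.         0.         0.         0.        ]
[[-0.00312427 -0.99992963  0.01144421 -0.07492048]
 [-0.99365834  0.00181795 -0.1124269   0.60071638]
 [ 0.11239818 -0.01172289 -0.99359409  1.3128408 ]
 [ 0.          0.          0.          1.        ]]
```

View pics/a_scene.png

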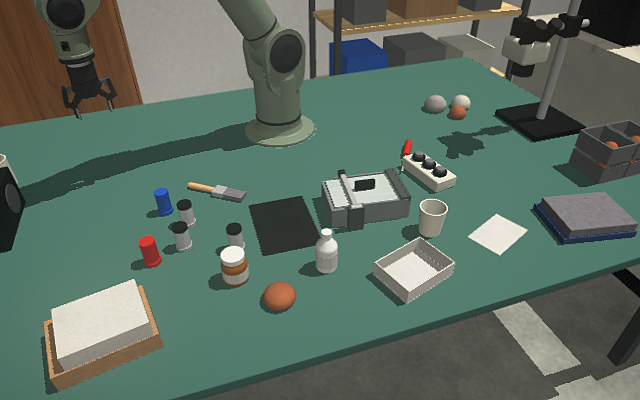

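View pics/a_top.png

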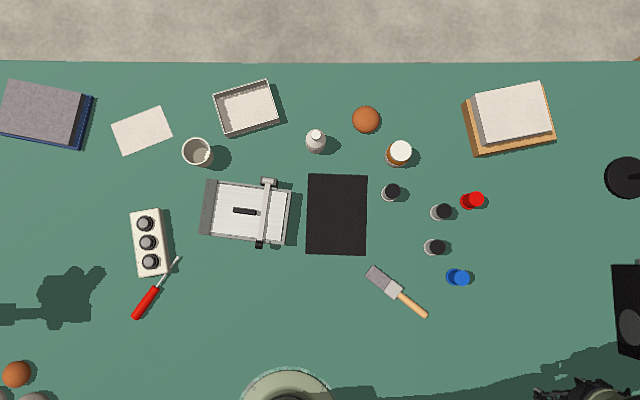

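The top view shows up as +x and left as +y. The shaker is at (247,212), the mat at (336,214) and the keys at (145,223), (147,242) and (150,262), the last being nearest the robot.

Can candidates:
- Metal with black cap, wanted: (391,192), (442,212), (435,247).
- Look-alikes to leave alone: red (472,200), blue (458,277).

```bash
cat > h.py <<'E'
from workcell import status, imaging, bot
import cv2, numpy as np
from scipy.spatial.transform import Rotation as Rn
def K(f): return np.array([[f["fx"],0,f["cx"]],[0,f["fy"],f["cy"]],[0,0,1.]])
def rays(f,uv):
    uv=np.asarray(uv,float).reshape(-1,1,2)
    n=cv2.undistortPoints(uv,K(f),np.array(f["distortion"])).reshape(-1,2)
    return np.c_[n,np.ones(len(n))]
def toworld(f,uv,z): # z: depths
    p=rays(f,uv)*np.asarray(z).reshape(-1,1)
    M=np.linalg.inv(f["camera_from_world"]); return p@M[:3,:3].T+M[:3,3]
def onplane(f,uv,h):
    d=rays(f,uv); M=np.linalg.inv(f["camera_from_world"]); d=d@M[:3,:3].T; o=M[:3,3]
    return o+d*((h-o[2])/d[:,2])[:,None]
def pix(f,P):
    M=f["camera_from_world"]; r,_=cv2.Rodrigues(M[:3,:3])
    return cv2.projectPoints(np.asarray(P,float).reshape(-1,1,3),r,M[:3,3],K(f),np.array(f["distortion"]))[0].reshape(-1,2)
def cloud(f):
    v,u=np.mgrid[0:400,0:640]; 
    W=toworld(f,np.c_[u.ravel(),v.ravel()],f["range_z"].ravel()).reshape(400,640,3)
    W[f["range_z"]<=0]=np.nan
    return W
def crop(f,x0,y0,x1,y1,k,name):
    c=f["color"][y0:y1,x0:x1,::-1]; cv2.imwrite(name,cv2.resize(c,None,fx=k,fy=k,interpolation=cv2.INTER_CUBIC))
def rect(pts):
    r=cv2.minAreaRect(np.asarray(pts,np.float32)*1000); return r
E
python3 - <<'E'
from h import *
f=imaging.grab_frame("top"); W=cloud(f)
for n in ["shaker","mat","cover","can_0","jar","cup","flask","bar"]:
    for d in imaging.regions_of(n,"top")[:6]:
        if d["conf"]<.2: continue
        P=W[d["region"]]; P=P[~np.isnan(P[:,0])]
        ht=np.percentile(P[:,2],95)
        T=P[P[:,2]>ht-.012]
        print(n,round(d["conf"],2),d["box"],"h",ht.round(3),"topc",((T.max(0)+T.min(0))/2).round(3),"rect",[np.round(a,1) for a in rect(T[:,:2])])
for n in ["key_near_top","key_mid_top","key_far_top","bar_tip","can_0","jar","cup","flask","mat","shaker","cover"]:
    print(n,[(round(d["conf"],2),np.round(d["uv"],1)) for d in imaging.mark_of(n,"top")[:6]])
crop(f,190,160,310,260,6,"pics/shk.png"); crop(f,370,170,500,300,5,"pics/cans.png")
E
```

```text
mat 0.59 [333.5, 216.5, 68.8, 78.6] h 0.007 topc [ 0.559 -0.133  0.004] rect [array([ 559.3, -133.9]), array([172.9, 231.3]), np.float64(87.8)]
mat 0.53 [142.1, 224.2, 13.1, 8.5] h 0.065 topc [0.531 0.385 0.06 ] rect [array([531.4, 385.2]), array([27.2, 24.5]), np.float64(88.6)]
cover 0.57 [248.1, 211.2, 77.3, 56.5] h 0.072 topc [0.56  0.104 0.08 ] rect [array([559. , 104.8]), array([190.6, 131.4]), np.float64(82.4)]
can_0 0.81 [440.5, 210.2, 23.0, 16.8] h 0.079 topc [ 0.562 -0.42   0.075] rect [array([ 562.5, -418.5]), array([37.3, 40.3]), np.float64(34.4)]
can_0 0.78 [390.0, 193.9, 17.7, 14.1] h 0.079 topc [ 0.614 -0.282  0.076] rect [array([ 615.1, -282.6]), array([36.1, 39.3]), np.float64(44.3)]
can_0 0.63 [457.2, 279.9, 23.8, 19.0] h 0.079 topc [ 0.383 -0.46   0.074] rect [array([ 383.4, -459.9]), array([39.4, 40.9]), np.float64(0.7)]
can_0 0.58 [436.8, 247.1, 23.9, 18.3] h 0.078 topc [ 0.465 -0.399  0.075] rect [array([ 464.8, -399. ]), array([40.1, 40.4]), np.float64(40.0)]
can_0 0.57 [472.5, 198.4, 19.3, 19.9] h 0.078 topc [ 0.594 -0.507  0.076] rect [array([ 594.1, -506.8]),
[... 1018 characters left out ...]
_top [(0.49, array([149.8, 261.3]))]
key_mid_top [(0.47, array([203.8, 155.9])), (0.39, array([145.4, 240.8]))]
key_far_top [(0.65, array([140.2, 222.5]))]
bar_tip [(0.25, array([396.7, 152.9]))]
can_0 [(0.87, array([434.6, 209.9])), (0.79, array([430.4, 248.1])), (0.68, array([468. , 203.7])), (0.67, array([450.9, 280.4])), (0.54, array([390.5, 195.6])), (0.32, array([203., 157.]))]
jar [(0.73, array([393.1, 154.7]))]
cup [(0.56, array([201.3, 156.2]))]
flask [(0.89, array([317.7, 145.4]))]
mat [(0.95, array([331.7, 216.1]))]
shaker [(0.71, array([250.3, 212. ])), (0.7, array([315.3, 144.6]))]
cover [(0.81, array([246.5, 210.3])), (0.7, array([259.3, 243.3])), (0.46, array([317.6, 145.9]))]
```

```bash
ls -la .; python3 -m handwheel --help 2>&1 | head -5
```

```text
total 16
drwxr-xr-x  3 agent agent 4096 Dec  7 16:05 .
drwxr-xr-x 23 root  root  4096 Dec  7 16:04 ..
-rw-r--r--  1 agent agent 1258 Dec  7 16:05 h.py
drwxr-xr-x  2 agent agent 4096 Dec  7 16:05 pics
invalid input: not JSON, or not a number
```

View pics/shk.png

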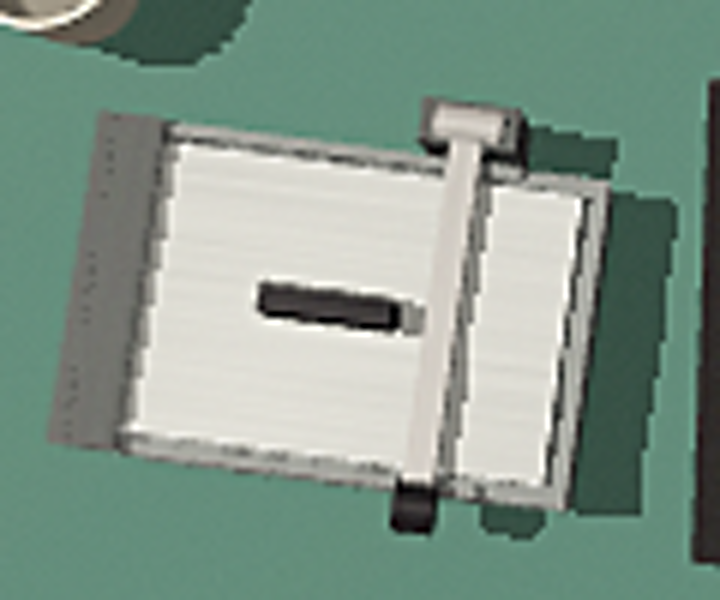

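View pics/cans.png

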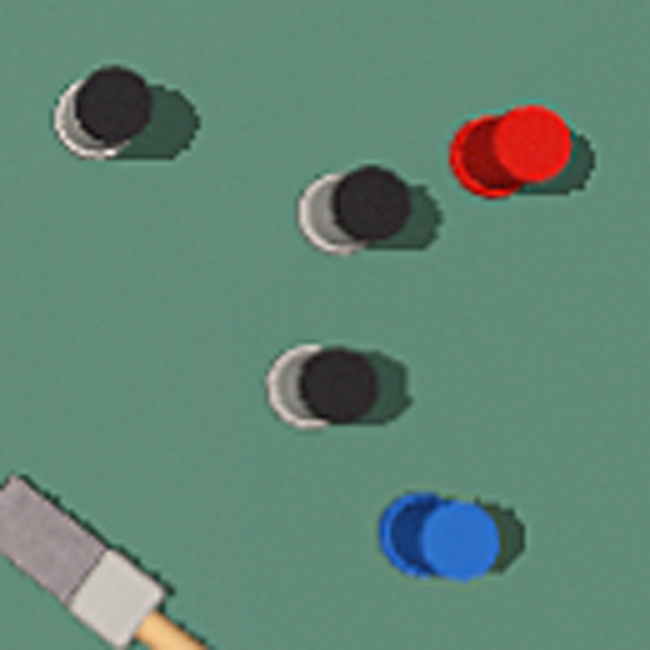

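The crops confirm it: three metal canisters with black caps, at (391,192), (442,212) and (435,247), with the blue and red ones separate. Next I'll fit the shaker pose.

Run:
```python
from h import *
from scipy.optimize import minimize
f=imaging.grab_frame("top"); W=cloud(f)
hsv=cv2.cvtColor(f["color"],cv2.COLOR_RGB2HSV)
sub=np.zeros((400,640),bool); sub[170:255,190:305]=1
m=sub&(W[...,2]>0.045); 
# fit block silhouette: keep pts, in shaker frame compare to rect; use signed soft fit by polygon overlap in image using top heights
mm=cv2.morphologyEx(m.astype(np.uint8),cv2.MORPH_OPEN,np.ones((25,25)))  # kills grip & hinge
P=W[mm>0]; r=rect(P[:,:2]); print("block rect",r)
b=sub&(hsv[...,2]<60)&(W[...,2]>0.085)
print("rib",b.sum(),rect(W[b][:,:2]),W[b][:,2].mean(), np.mean(W[b],0))
# bar grip
g=sub&(W[...,2]>0.06)&(hsv[...,2]<70)&(W[...,0]<.49)
print("grip",g.sum(),W[g].mean(0),W[g].min(0),W[g].max(0))
# keys
k=np.zeros_like(sub);k[205:285,125:175]=1
for rows in [(212,232),(233,252),(253,272)]:
    q=np.zeros_like(sub); q[rows[0]:rows[1],130:165]=1
    q&=(W[...,2]>0.055); print("key",q.sum(),W[q].max(0).round(4),((W[q].max(0)+W[q].min(0))/2).round(4),[np.round(x,1) for x in rect(W[q][:,:2])])
```

```text
block rect ((553.6010131835938, 130.33053588867188), (119.44158935546875, 103.53461456298828), 0.573816180229187)
rib 64 ((525.512451171875, 90.88519287109375), (120.54527282714844, 48.068485260009766), 33.40328598022461) 0.09328166971721503 [0.53859191 0.10158085 0.09328167]
grip 59 [0.47151872 0.07350351 0.0820106 ] [0.4615738  0.01682288 0.06468661] [0.48818808 0.0845178  0.08975336]
key 93 [0.5464 0.4035 0.0659] [0.5316 0.385  0.0605] [array([531.2, 385.1]), array([27.8, 26.3]), np.float64(51.8)]
key 97 [0.4981 0.3931 0.0667] [0.4794 0.3761 0.0609] [array([476.7, 377.8]), array([38.1, 30.6]), np.float64(37.1)]
key 107 [0.4475 0.3812 0.068 ] [0.4277 0.3664 0.0617] [array([427.6, 366.3]), array([39.6, 28.9]), np.float64(2.4)]
```

```bash
cat > shk.py <<'E'
from h import *
from scipy.optimize import least_squares
f=imaging.grab_frame("top")
mod=np.array([[75,125,76],[-75,125,76],[75,-105,66],[-75,-105,66],[0,9,96],[-82,-40,85.5]])/1000
uv=np.array([[206.7,178.7],[198,233.3],[291.2,190.3],[284.7,244.7],[244.8,211],[258.7,244.5]])
def T(p,m):
    c,s=np.cos(p[2]),np.sin(p[2]); return np.c_[p[0]+c*m[:,0]-s*m[:,1],p[1]+s*m[:,0]+c*m[:,1],m[:,2]]
r=least_squares(lambda p:(pix(f,T(p,mod))-uv).ravel(),[.56,.1,0],loss="soft_l1")
print(r.x,np.degrees(r.x[2]));print((pix(f,T(r.x,mod))-uv).round(1))
im=f["color"][160:260,190:310,::-1]; im=cv2.resize(im,None,fx=6,fy=6,interpolation=cv2.INTER_CUBIC)
def poly(pts,col):
    q=((pix(f,T(r.x,np.array(pts)/1000))-[190,160]+.5)*6).astype(int); cv2.polylines(im,[q.reshape(-1,1,2)],True,col,1)
poly([[75,125,76],[-75,125,76],[-75,95,76],[75,95,76]],(0,0,255))
poly([[75,125,60],[-75,125,60],[-75,-105,60],[75,-105,60]],(255,0,0))
poly([[7,39,96],[-7,39,96],[-7,-21,96],[7,-21,96]],(0,255,0))
poly([[66,113,66],[-66,113,66],[-66,-95,66],[66,-95,66]],(0,255,255))
cv2.imwrite("pics/fit.png",im)
for n,m in [("tip",[-82,-40,73.5]),("hinge",[90,-40,73.5]),("cover",[0,9,60])]: print(n,T(r.x,np.array([m])/1000).round(4))
E
python3 shk.py
```

```text
[ 0.55748843  0.10218464 -0.13203264] -7.564912994421407
[[-0.  -0.3]
 [-0.1  0.6]
 [ 0.6 -0.4]
 [-0.5  0.4]
 [-0.3 -0.1]
 [ 0.3 -0.1]]
tip [[0.4709 0.0733 0.0735]]
hinge [[0.6414 0.0507 0.0735]]
cover [[0.5587 0.1111 0.06  ]]
```

View pics/fit.png

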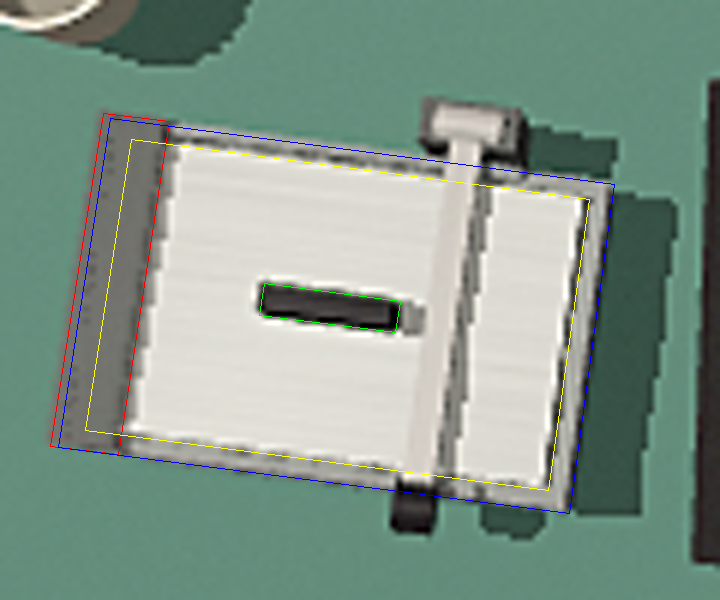

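The fit is good: shaker at (0.5575, 0.1022), yaw -7.56°. Now a helper that gives the tool-frame shift to a target.

```bash
cat > go.py <<'E'
import sys
from h import *
SH=np.array([.5575,.1022]); SY=np.radians(-7.56)
def sh(x,y): # shaker mm -> world
    c,s=np.cos(SY),np.sin(SY); return SH[0]+(c*x-s*y)/1000, SH[1]+(s*x+c*y)/1000
def delta(x,y,z,yawdeg=None):
    s=status.observe(); R=Rn.from_euler("xyz",s["tool_rot"]).as_matrix()
    d=R.T@(np.array([x,y,z])-s["position"])*1000
    out=""
    if yawdeg is not None:
        Rt=Rn.from_euler("xyz",[180,0,yawdeg],degrees=True).as_matrix()
        rv=Rn.from_matrix(R.T@Rt).as_rotvec(degrees=True); out=f" rot {rv.round(2)}"
        d2=Rt.T@(np.array([x,y,z])-s["position"])*1000; out+=f" | shift after rot {d2.round(1)}"
    print("t",round(s["clock"],2),"pos",s["position"].round(4),"rpy",np.degrees(s["tool_rot"]).round(1),"F",s["force"].round(1),"grip",round(s["grip_width"],4),"\n target",np.round([x,y,z],4),"shift",d.round(1),out)
if __name__=="__main__":
    a=[float(v) for v in sys.argv[2:]]
    if sys.argv[1]=="s": x,y=sh(a[0],a[1]); delta(x,y,*a[2:])
    else: delta(*a)
E
python3 go.py s -82 -40 0.2 -7.56; python3 go.py w 0.45 -0.25 0.227 -7.56
```

```text
t 1.2 pos [ 0.1563 -0.6051  0.2274] rpy [-180.     0.    14.5] F [-0.2 -0.5 -0.6] grip 0.0853 
 target [0.471  0.0733 0.2   ] shift [ 474.3 -578.2   27.4]  rot [-0.    0.   22.04] | shift after rot [ 222.6 -714.    27.4]
t 1.2 pos [ 0.1563 -0.6051  0.2274] rpy [-180.     0.    14.5] F [-0.2 -0.5 -0.6] grip 0.0853 
 target [ 0.45  -0.25   0.227] shift [ 373.2 -270.4    0.4]  rot [-0.    0.   22.04] | shift after rot [ 244.4 -390.7    0.4]
```

```bash
python3 -m handwheel '[{"offset":[0,0,0],"rot":[0,0,7.35],"claw":1},{"offset":[0,0,0],"rot":[0,0,7.35],"claw":1},{"offset":[0,0,0],"rot":[0,0,7.35],"claw":1},{"offset":[27,-43,0],"rot":[0,0,0],"claw":1},{"offset":[27,-43,0],"rot":[0,0,0],"claw":1},{"offset":[27,-43,0],"rot":[0,0,0],"claw":1},{"offset":[27,-43,0],"rot":[0,0,0],"claw":1},{"offset":[27,-43,0],"rot":[0,0,0],"claw":1},{"offset":[27,-43,0],"rot":[0,0,0],"claw":1},{"offset":[27,-43,0],"rot":[0,0,0],"claw":1},{"offset":[27,-43,0],"rot":[0,0,0],"claw":1},{"offset":[27,-43,0],"rot":[0,0,0],"claw":1}]' 30; python3 go.py s -82 -40 0.2 -7.56
```

```text
clock: 2.4
position: [0.4448, -0.2572, 0.2277]
tool_rot: [3.141, -0.001, -0.132]
force: [0.5, -1.6, 0.3]
grip_width: 0.0857
t 2.4 pos [ 0.4448 -0.2572  0.2277] rpy [180.   -0.   -7.6] F [ 0.5 -1.6  0.3] grip 0.0857 
 target [0.471  0.0733 0.2   ] shift [ -17.7 -331.1   27.6]  rot [ 0.01 -0.04 -0.02] | shift after rot [ -17.5 -331.1   27.7]
```

```bash
python3 -m handwheel '[{"offset":[-2,-42,0],"rot":[0,0,0],"claw":0.2},{"offset":[-3,-42,0],"rot":[0,0,0],"claw":0},{"offset":[-3,-42,0],"rot":[0,0,0],"claw":0},{"offset":[-3,-42,0],"rot":[0,0,0],"claw":0},{"offset":[-3,-42,5],"rot":[0,0,0],"claw":0},{"offset":[-3,-42,5],"rot":[0,0,0],"claw":0},{"offset":[-3,-42,5],"rot":[0,0,0],"claw":0},{"offset":[-1,-37,5],"rot":[0,0,0],"claw":0},{"offset":[0,0,20],"rot":[0,0,0],"claw":0},{"offset":[0,0,20],"rot":[0,0,0],"claw":0},{"offset":[0,0,0],"rot":[0,0,0],"claw":0}]' 30; python3 go.py s -86 -40 0.088 -7.56
```

```text
clock: 3.5
position: [0.4654, 0.072, 0.1657]
tool_rot: [3.141, 0.003, -0.131]
force: [-0.5, -0.6, 0.8]
grip_width: 0.0429
t 3.5 pos [0.4654 0.072  0.1657] rpy [179.9   0.2  -7.5] F [-0.5 -0.6  0.8] grip 0.0429 
 target [0.467  0.0739 0.088 ] shift [ 1.6 -2.1 77.7]  rot [0.06 0.17 0.03] | shift after rot [ 1.4 -2.1 77.7]
```

```bash
python3 -m handwheel '[{"offset":[1,-2,20],"rot":[0,0,0],"claw":0},{"offset":[0,0,25],"rot":[0,0,0],"claw":0},{"offset":[0,0,20],"rot":[0,0,0],"claw":0},{"offset":[0,0,12],"rot":[0,0,0],"claw":0},{"offset":[0,0,0],"rot":[0,0,0],"claw":-0.4},{"offset":[0,0,0],"rot":[0,0,0],"claw":-1},{"offset":[0,0,0],"rot":[0,0,0],"claw":-1},{"offset":[0,0,0],"rot":[0,0,0],"claw":-1},{"offset":[0,0,0],"rot":[0,0,0],"claw":-1}]' 30; python3 go.py s -86 -40 0.088 -7.56
python3 - <<'E'
from h import *
f=imaging.grab_frame("scene"); crop(f,290,120,450,240,5,"pics/g1.png")
E
```

```text
clock: 4.4
position: [0.468, 0.0739, 0.0909]
tool_rot: [-3.141, -0.001, -0.132]
force: [0.3, 0.3, 0.2]
grip_width: -0.0001
t 4.4 pos [0.468  0.0739 0.0909] rpy [-180.    -0.    -7.6] F [0.3 0.3 0.2] grip -0.0001 
 target [0.467  0.0739 0.088 ] shift [-1.   0.2  2.9]  rot [-0.02 -0.05 -0.01] | shift after rot [-1.   0.2  2.9]
```

View pics/g1.png

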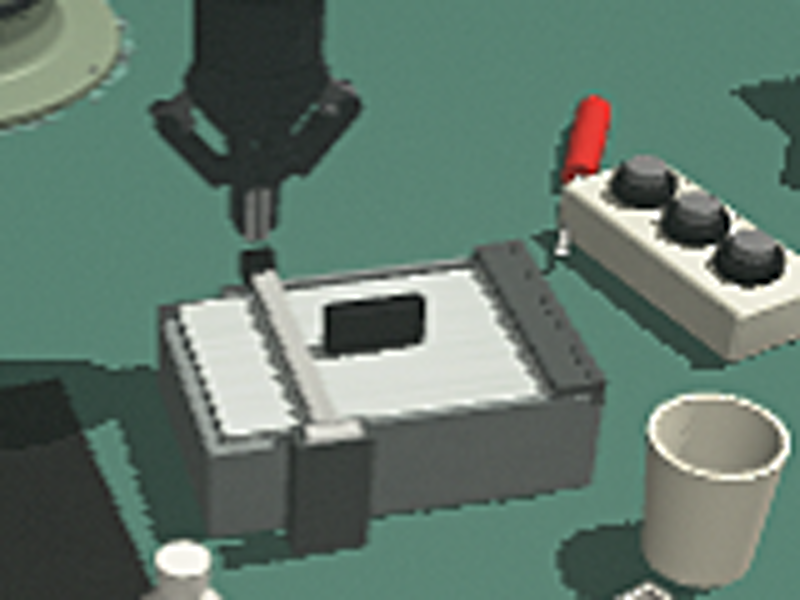

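Run:
```python
from h import *
from go import sh
f=imaging.grab_frame("scene")
p=status.observe()["position"]
for n,q in [("tcp",p),("tip",p-[0,0,.019]),("tip+0.01",p-[0,0,.009]),("grip",[*sh(-82,-40),.0735]),("griptop",[*sh(-82,-40),.0855])]:
    print(n,((pix(f,[q])[0]-[290,120])*5).round())
f=imaging.grab_frame("top"); crop(f,230,200,310,260,8,"pics/g1t.png")
```

```text
tcp [254. 241.]
tip [254. 267.]
tip+0.01 [254. 253.]
grip [255. 267.]
griptop [255. 251.]
```

View pics/g1t.png

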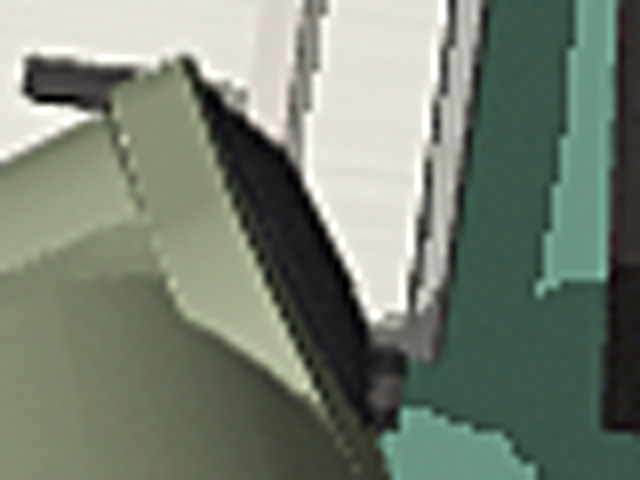

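Run:
```python
import cv2,numpy as np
a=cv2.imread("pics/a_scene.png")[140:190,310:390]
from h import *
f=imaging.grab_frame("scene"); b=f["color"][140:190,310:390,::-1]
cv2.imwrite("pics/cmp.png",cv2.resize(np.vstack([a,b]),None,fx=6,fy=6,interpolation=cv2.INTER_NEAREST))
W=cloud(f)
for v in range(160,182,2): print(v,[tuple(W[v,u].round(3)) for u in (338,341,344)], [tuple(f["color"][v,u]) for u in (341,)])
```

```text
160 [(np.float64(0.473), np.float64(0.062), np.float64(0.126)), (np.float64(0.478), np.float64(0.069), np.float64(0.127)), (np.float64(0.473), np.float64(0.081), np.float64(0.121))] [(np.uint8(70), np.uint8(74), np.uint8(70))]
162 [(np.float64(0.471), np.float64(0.063), np.float64(0.117)), (np.float64(0.477), np.float64(0.07), np.float64(0.119)), (np.float64(0.475), np.float64(0.08), np.float64(0.116))] [(np.uint8(67), np.uint8(71), np.uint8(67))]
164 [(np.float64(0.474), np.float64(0.062), np.float64(0.112)), (np.float64(0.479), np.float64(0.069), np.float64(0.114)), (np.float64(0.472), np.float64(0.082), np.float64(0.107))] [(np.uint8(68), np.uint8(73), np.uint8(69))]
166 [(np.float64(0.48), np.float64(0.06), np.float64(0.109)), (np.float64(0.475), np.float64(0.071), np.float64(0.104)), (np.float64(0.332), np.float64(0.14), np.float64(0.001))] [(np.uint8(68), np.uint8(70), np.uint8(67))]
168 [(np.float64(0.339), np.float64(0.115), np.float64(0.003)), (np.float64(0.343), np.float64(0.125), np.float64(0.003)), (np.float64(0.347), np.float64(0.134), np.float64(0.004))] [(np.uint8(69),
[... 692 characters left out ...]
 np.uint8(75))]
176 [(np.float64(0.475), np.float64(0.062), np.float64(0.069)), (np.float64(0.493), np.float64(0.065), np.float64(0.08)), (np.float64(0.497), np.float64(0.073), np.float64(0.081))] [(np.uint8(191), np.uint8(192), np.uint8(183))]
178 [(np.float64(0.486), np.float64(0.058), np.float64(0.069)), (np.float64(0.502), np.float64(0.061), np.float64(0.079)), (np.float64(0.508), np.float64(0.068), np.float64(0.082))] [(np.uint8(108), np.uint8(110), np.uint8(103))]
180 [(np.float64(0.495), np.float64(0.055), np.float64(0.069)), (np.float64(0.505), np.float64(0.06), np.float64(0.074)), (np.float64(0.521), np.float64(0.064), np.float64(0.084))] [(np.uint8(86), np.uint8(90), np.uint8(85))]
```

View pics/cmp.png

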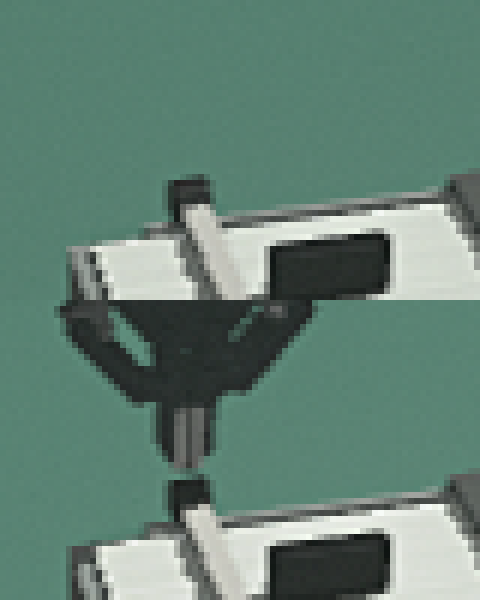

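```bash
python3 go.py s -86 -40 0.088 -7.56; python3 -m handwheel '[{"offset":[0,0,0],"rot":[0,0,0],"claw":0},{"offset":[0,0,0],"rot":[0,0,0],"claw":0},{"offset":[0,0,0],"rot":[0,0,0],"claw":0},{"offset":[0,0,0],"rot":[0,0,0],"claw":0}]' 30;  python3 go.py s -86 -40 0.088 -7.56;python3 - <<'E'
from h import *
f=imaging.grab_frame("scene"); crop(f,290,120,450,240,5,"pics/g2.png")
E
```

```text
t 4.6 pos [0.4678 0.0738 0.0905] rpy [-180.    -0.    -7.6] F [ 0.3 -0.1  0.7] grip -0.0003 
 target [0.467  0.0739 0.088 ] shift [-0.8  0.1  2.5]  rot [-0.   -0.01 -0.01] | shift after rot [-0.8  0.1  2.5]
clock: 5.0
position: [0.4677, 0.0739, 0.0904]
tool_rot: [-3.142, 0.0, -0.132]
force: [1.1, 0.4, -0.0]
grip_width: 0.0427
t 5.0 pos [0.4677 0.0739 0.0904] rpy [-180.     0.    -7.6] F [ 1.1  0.4 -0. ] grip 0.0427 
 target [0.467  0.0739 0.088 ] shift [-0.7  0.1  2.4]  rot [-0.    0.   -0.01] | shift after rot [-0.7  0.1  2.4]
```

View pics/g2.png

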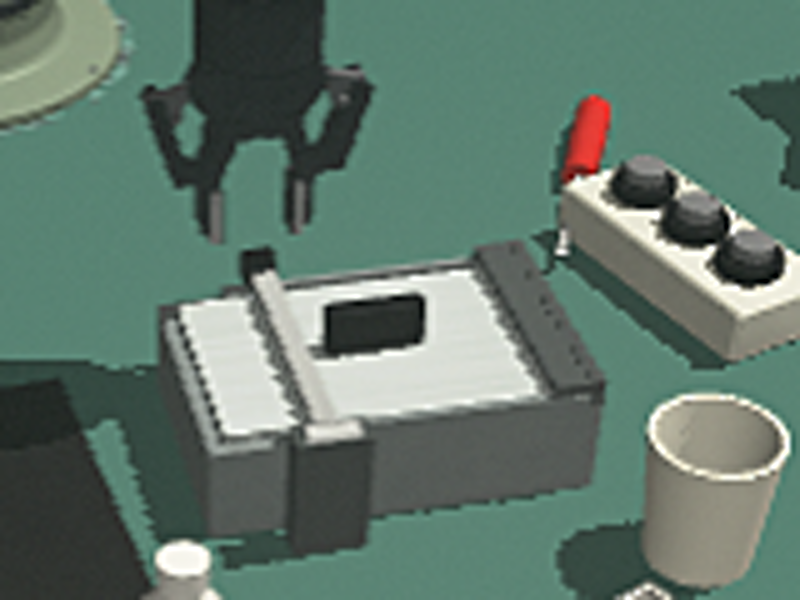

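The picture puts the fingertips at about z 0.10, but the state implies 0.072. I'll lower in small steps and check against the camera.

```bash
python3 -m handwheel '[{"offset":[0,0,5],"rot":[0,0,0],"claw":0},{"offset":[0,0,5],"rot":[0,0,0],"claw":0},{"offset":[0,0,5],"rot":[0,0,0],"claw":0},{"offset":[0,0,0],"rot":[0,0,0],"claw":0},{"offset":[0,0,0],"rot":[0,0,0],"claw":0}]' 30;  python3 - <<'E'
from h import *
f=imaging.grab_frame("scene"); crop(f,290,120,450,240,5,"pics/g3.png")
W=cloud(f); r=W[130:185,315:370]; P=r.reshape(-1,3)
p=status.observe()["position"]; print(p)
m=(abs(P[:,0]-p[0])<.03)&(P[:,2]>.05)&(abs(P[:,1]-p[1])<.06)
b=P[m]
for z in np.arange(.06,.17,.008): 
    q=b[abs(b[:,2]-z)<.004]
    if len(q): print(z.round(3),len(q),q.min(0).round(3),q.max(0).round(3))
E
```

```text
clock: 5.55
position: [0.4676, 0.0739, 0.0752]
tool_rot: [3.141, 0.0, -0.132]
force: [-0.5, 0.6, 0.2]
grip_width: 0.043
[0.46772091 0.07388836 0.07536   ]
0.06 7 [0.471 0.014 0.058] [0.489 0.095 0.064]
0.068 97 [0.455 0.015 0.064] [0.497 0.132 0.072]
0.076 19 [0.467 0.05  0.072] [0.497 0.1   0.08 ]
0.084 35 [0.465 0.043 0.081] [0.497 0.091 0.088]
0.092 25 [0.456 0.036 0.088] [0.484 0.099 0.096]
0.1 31 [0.453 0.034 0.096] [0.483 0.102 0.104]
0.108 23 [0.457 0.033 0.104] [0.482 0.102 0.112]
0.116 24 [0.458 0.034 0.112] [0.483 0.103 0.119]
0.124 27 [0.463 0.029 0.12 ] [0.486 0.112 0.127]
0.132 51 [0.457 0.018 0.128] [0.489 0.117 0.136]
0.14 66 [0.45  0.016 0.136] [0.49  0.125 0.144]
0.148 48 [0.452 0.015 0.144] [0.488 0.127 0.152]
0.156 66 [0.447 0.014 0.152] [0.491 0.129 0.16 ]
0.164 65 [0.47  0.015 0.16 ] [0.489 0.132 0.168]
```

View pics/g3.png

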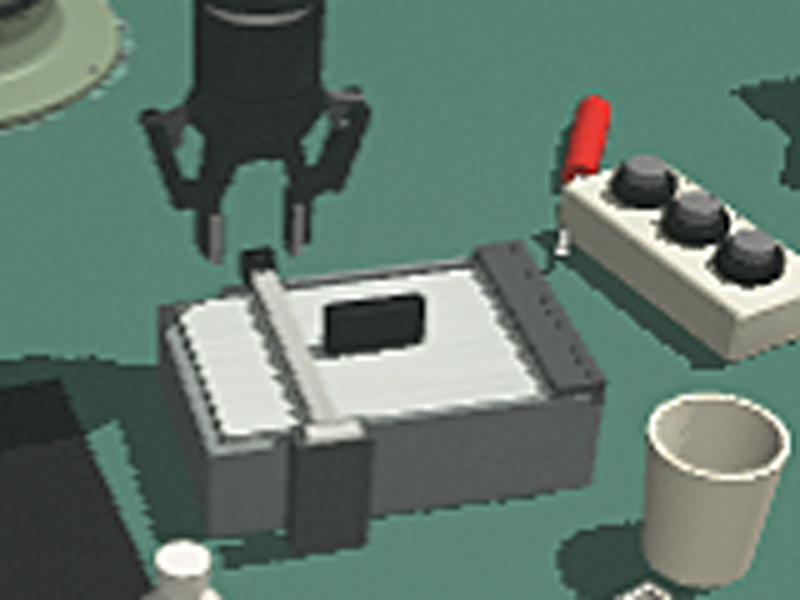

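```bash
python3 -m handwheel '[{"offset":[0,0,5],"rot":[0,0,0],"claw":0},{"offset":[0,0,5],"rot":[0,0,0],"claw":0},{"offset":[0,0,5],"rot":[0,0,0],"claw":0},{"offset":[0,0,5],"rot":[0,0,0],"claw":0},{"offset":[0,0,0],"rot":[0,0,0],"claw":0}]' 30;  python3 - <<'E'
from h import *
f=imaging.grab_frame("scene"); crop(f,290,120,450,240,5,"pics/g4.png")
E
```

```text
clock: 6.1
position: [0.4674, 0.0738, 0.0547]
tool_rot: [3.141, 0.001, -0.132]
force: [0.1, 0.5, 0.4]
grip_width: 0.0425
```

View pics/g4.png

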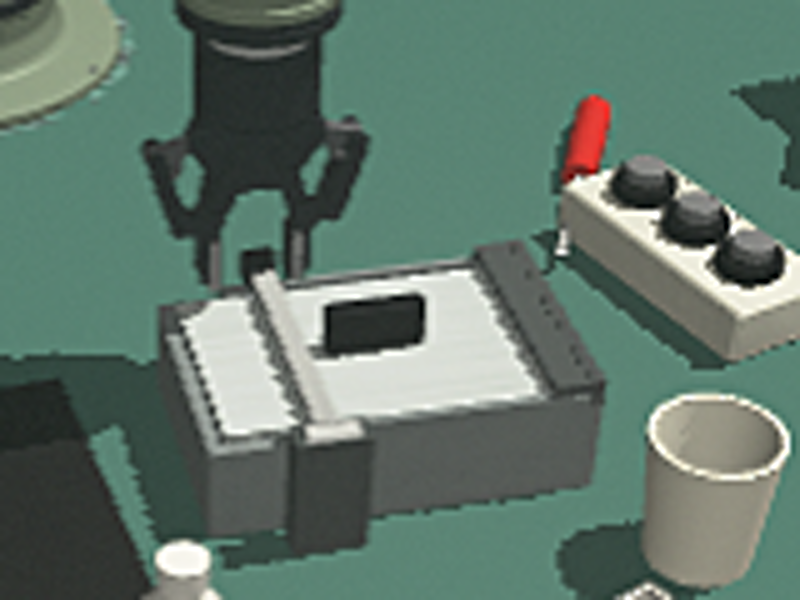

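```bash
python3 -m handwheel '[{"offset":[0,0,0],"rot":[0,0,0],"claw":-1},{"offset":[0,0,0],"rot":[0,0,0],"claw":-1},{"offset":[0,0,0],"rot":[0,0,0],"claw":-1},{"offset":[0,0,0],"rot":[0,0,0],"claw":-1}]' 40
```

```text
clock: 6.55
position: [0.4682, 0.0761, 0.0558]
tool_rot: [-3.139, -0.001, -0.13]
force: [-1.2, 14.0, 1.4]
grip_width: 0.0173
```

```bash
python3 -c "
import numpy as np
t=np.arange(0,25)*.073
x=-172*np.cos(t);z=172*np.sin(t)
for a,b in zip(np.diff(x),np.diff(z)): print(round(a,1),round(-b,1))" | paste -sd' '; python3 -m handwheel '[{"offset":[0.5,-2,-6],"rot":[0,0,0],"claw":-1},{"offset":[0.5,0,-6],"rot":[0,0,0],"claw":-1},{"offset":[1.5,0,-12],"rot":[0,0,0],"claw":-1},{"offset":[2.3,0,-12],"rot":[0,0,0],"claw":-1}]'
```

```text
0.5 -12.5 1.4 -12.5 2.3 -12.3 3.2 -12.1 4.0 -11.9 4.9 -11.6 5.7 -11.2 6.5 -10.7 7.3 -10.2 8.0 -9.7 8.7 -9.0 9.3 -8.4 9.9 -7.7 10.5 -6.9 10.9 -6.2 11.4 -5.3 11.7 -4.5 12.0 -3.6 12.2 -2.7 12.4 -1.8 12.5 -0.9 12.6 -0.0 12.5 0.9 12.4 1.8
clock: 6.95
position: [0.4728, 0.0756, 0.0921]
tool_rot: [-3.141, -0.0, -0.132]
force: [2.8, 3.7, -5.6]
grip_width: 0.0168
```

```bash
python3 -m handwheel '[{"offset":[3.2,0,-12.1],"rot":[0,0,0],"claw":-1},{"offset":[4,0,-11.9],"rot":[0,0,0],"claw":-1},{"offset":[4.9,0,-11.6],"rot":[0,0,0],"claw":-1},{"offset":[5.7,0,-11.2],"rot":[0,0,0],"claw":-1},{"offset":[6.5,0,-10.7],"rot":[0,0,0],"claw":-1},{"offset":[7.3,0,-10.2],"rot":[0,0,0],"claw":-1},{"offset":[8,0,-9.7],"rot":[0,0,0],"claw":-1},{"offset":[8.7,0,-9],"rot":[0,0,0],"claw":-1},{"offset":[9.3,0,-8.4],"rot":[0,0,0],"claw":-1},{"offset":[9.9,0,-7.7],"rot":[0,0,0],"claw":-1},{"offset":[10.5,0,-6.9],"rot":[0,0,0],"claw":-1}]'
```

```text
clock: 8.05
position: [0.5497, 0.0653, 0.2014]
tool_rot: [-3.141, 0.001, -0.132]
force: [-3.6, 4.2, -4.3]
grip_width: 0.017
```

```bash
python3 -m handwheel '[{"offset":[10.9,0,-6.2],"rot":[0,0,0],"claw":-1},{"offset":[11.4,0,-5.3],"rot":[0,0,0],"claw":-1},{"offset":[11.7,0,-4.5],"rot":[0,0,0],"claw":-1},{"offset":[12,0,-3.6],"rot":[0,0,0],"claw":-1},{"offset":[12.2,0,-2.7],"rot":[0,0,0],"claw":-1},{"offset":[12.4,0,-1.8],"rot":[0,0,0],"claw":-1},{"offset":[12.5,0,-0.9],"rot":[0,0,0],"claw":-1},{"offset":[12.6,0,0],"rot":[0,0,0],"claw":-1},{"offset":[12.5,0,0.9],"rot":[0,0,0],"claw":-1},{"offset":[12.4,0,1.8],"rot":[0,0,0],"claw":-1},{"offset":[0,0,0],"rot":[0,0,0],"claw":-1}]'
python3 - <<'E'
from h import *
f=imaging.grab_frame("scene"); crop(f,290,60,450,240,4,"pics/g5.png")
E
```

```text
clock: 9.15
position: [0.6714, 0.049, 0.2246]
tool_rot: [-3.141, -0.003, -0.133]
force: [1.4, 0.8, 11.6]
grip_width: 0.0174
```

View pics/g5.png

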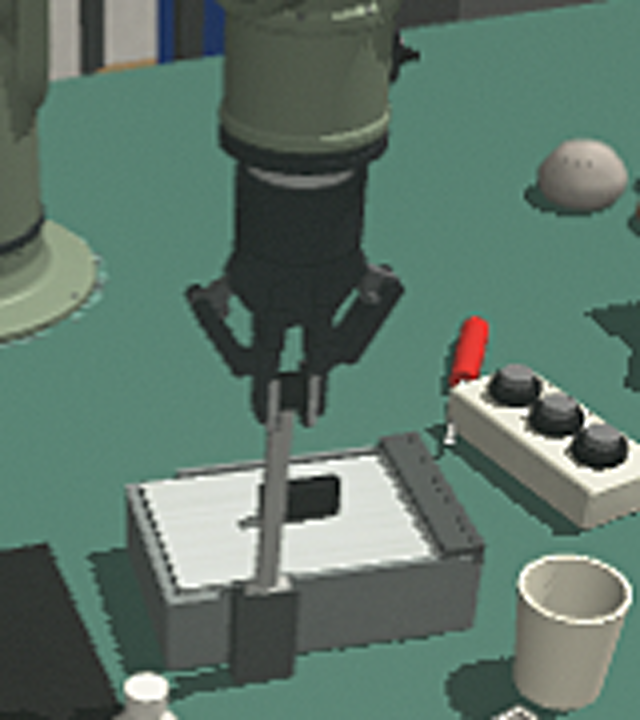

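```bash
python3 -m handwheel '[{"offset":[0,0,0],"rot":[0,0,0],"claw":0},{"offset":[0,0,0],"rot":[0,0,0],"claw":0.2},{"offset":[0,0,0],"rot":[0,0,0],"claw":0.2},{"offset":[0,0,-20],"rot":[0,0,0],"claw":0.2},{"offset":[0,0,-25],"rot":[0,0,0],"claw":0.2},{"offset":[-30,0,0],"rot":[0,0,0],"claw":0.2},{"offset":[-30,0,0],"rot":[0,0,0],"claw":0},{"offset":[-30,0,0],"rot":[0,0,0],"claw":0},{"offset":[0,0,0],"rot":[0,0,0],"claw":0}]'; python3 go.py s 0 9 0.2 -97.56;python3 go.py s 0 9 0.2 82.44
python3 - <<'E'
from h import *
print(status.observe()["qpos"].round(3))
f=imaging.grab_frame("scene"); crop(f,290,60,450,240,4,"pics/g6.png")
E
```

```text
clock: 10.1
position: [0.5777, 0.0614, 0.2688]
tool_rot: [3.141, 0.0, -0.131]
force: [1.0, 0.3, 0.4]
grip_width: 0.0426
t 10.1 pos [0.5777 0.0614 0.2688] rpy [180.    0.   -7.5] F [1.  0.3 0.4] grip 0.0426 
 target [0.5587 0.1111 0.2   ] shift [-25.3 -46.9  68.8]  rot [3.000e-02 1.000e-02 9.006e+01] | shift after rot [-46.8  25.4  68.8]
t 10.1 pos [0.5777 0.0614 0.2688] rpy [180.    0.   -7.5] F [1.  0.3 0.4] grip 0.0426 
 target [0.5587 0.1111 0.2   ] shift [-25.3 -46.9  68.8]  rot [-1.000e-02  3.000e-02 -8.994e+01] | shift after rot [ 46.8 -25.4  68.8]
[-0.055  0.416 -0.212  1.663  0.097  1.073 -1.997]
```

View pics/g6.png

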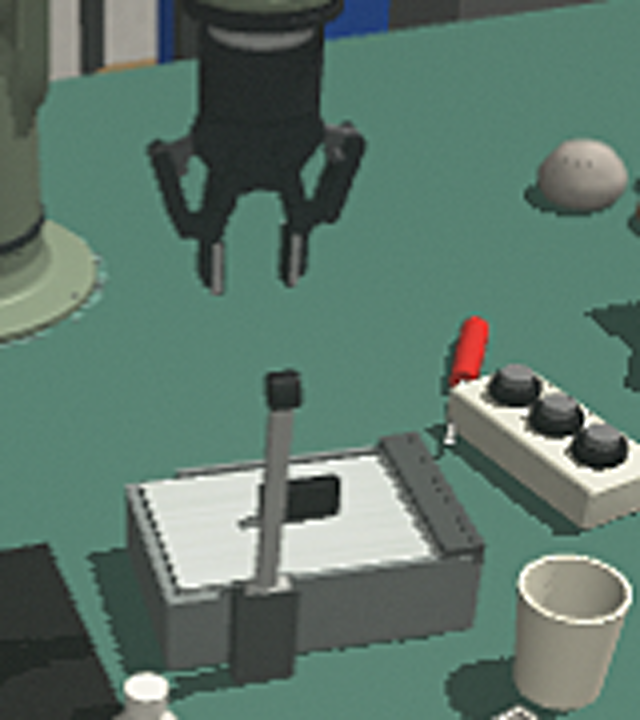

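```bash
python3 -m handwheel '[{"offset":[0,0,0],"rot":[0,0,-8.18],"claw":0},{"offset":[0,0,0],"rot":[0,0,-8.18],"claw":0},{"offset":[0,0,0],"rot":[0,0,-8.18],"claw":0},{"offset":[0,0,0],"rot":[0,0,-8.18],"claw":0},{"offset":[0,0,0],"rot":[0,0,-8.18],"claw":0},{"offset":[0,0,0],"rot":[0,0,-8.18],"claw":0},{"offset":[0,0,0],"rot":[0,0,-8.18],"claw":0},{"offset":[0,0,0],"rot":[0,0,-8.18],"claw":0},{"offset":[0,0,0],"rot":[0,0,-8.18],"claw":0},{"offset":[0,0,0],"rot":[0,0,-8.18],"claw":0},{"offset":[0,0,0],"rot":[0,0,-8.14],"claw":0}]';python3 -m handwheel '[{"offset":[24,-12,0],"rot":[0,0,0],"claw":0},{"offset":[23,-13,20],"rot":[0,0,0],"claw":0},{"offset":[0,0,35],"rot":[0,0,0],"claw":0},{"offset":[0,0,35],"rot":[0,0,0],"claw":0},{"offset":[0,0,35],"rot":[0,0,0],"claw":0},{"offset":[0,0,35],"rot":[0,0,0],"claw":0},{"offset":[0,0,15],"rot":[0,0,0],"claw":0},{"offset":[0,0,10],"rot":[0,0,0],"claw":0},{"offset":[0,0,0],"rot":[0,0,0],"claw":0},{"offset":[0,0,0],"rot":[0,0,0],"claw":0}]'; python3 go.py s 0 9 0.062 82.44
python3 - <<'E'
from h import *
f=imaging.grab_frame("scene"); crop(f,290,80,450,230,5,"pics/g7.png")
E
```

```text
clock: 11.25
position: [0.581, 0.0605, 0.2679]
tool_rot: [-3.141, -0.0, 1.443]
force: [0.5, 0.4, -1.0]
grip_width: 0.0427
clock: 12.25
position: [0.5626, 0.111, 0.0842]
tool_rot: [3.14, -0.001, 1.437]
force: [1.3, -0.8, 0.3]
grip_width: 0.0427
t 12.25 pos [0.5626 0.111  0.0842] rpy [179.9  -0.   82.4] F [ 1.3 -0.8  0.3] grip 0.0427 
 target [0.5587 0.1111 0.062 ] shift [-0.4 -3.9 22.2]  rot [ 0.08 -0.03 -0.08] | shift after rot [-0.4 -3.9 22.2]
```

View pics/g7.png

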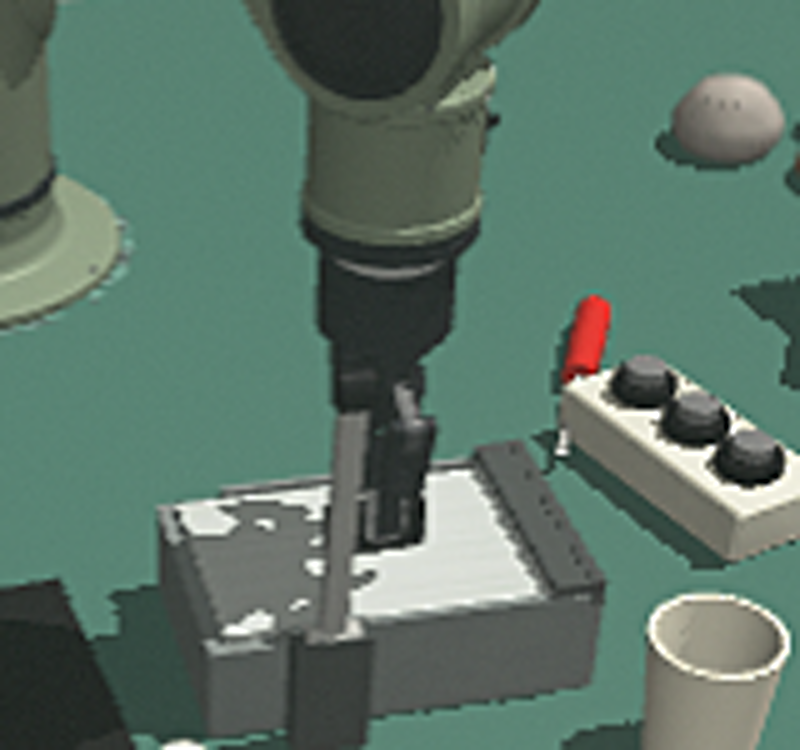

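```bash
python3 - <<'E'
from h import *
from go import sh
f=imaging.grab_frame("scene"); W=cloud(f)
p=status.observe()["position"]
for dz in (-.02,-.01,0,.01,.02): print(dz,[((pix(f,[p+[dx,0,dz]])[0]-[290,80])*5).round() for dx in (.021,.03)])
print("handle top/bottom front",[((pix(f,[[*sh(7,y),z]])[0]-[290,80])*5).round() for y in (-21,39) for z in (.066,.096)])
for v in range(160,192,2): print(v,W[v,372].round(3),f["color"][v,372])
E
cat > /tmp/x.py <<'E'
E
python3 -c "
import cv2;a=cv2.imread('pics/g7.png')[380:600,300:500];cv2.imwrite('pics/g7b.png',cv2.resize(a,None,fx=3,fy=2.6))"
```

```text
-0.02 [array([385., 570.]), array([391., 579.])]
-0.01 [array([386., 556.]), array([392., 565.])]
0 [array([387., 542.]), array([393., 551.])]
0.01 [array([388., 528.]), array([394., 536.])]
0.02 [array([389., 514.]), array([395., 522.])]
handle top/bottom front [array([322., 557.]), array([324., 515.]), array([421., 545.]), array([424., 503.])]
160 [0.612 0.105 0.199] [107 109 106]
162 [0.618 0.102 0.197] [136 137 135]
164 [0.625 0.099 0.195] [159 160 155]
166 [0.627 0.098 0.191] [79 83 80]
168 [0.626 0.099 0.183] [63 67 65]
170 [0.618 0.104 0.171] [47 52 51]
172 [0.625 0.101 0.169] [43 47 46]
174 [0.61  0.109 0.152] [40 45 43]
176 [0.614 0.108 0.148] [44 48 47]
178 [0.614 0.108 0.141] [40 46 44]
180 [0.565 0.133 0.096] [44 49 45]
182 [0.57  0.131 0.093] [36 40 37]
184 [0.571 0.131 0.087] [33 39 35]
186 [0.572 0.131 0.08 ] [35 40 36]
188 [0.568 0.134 0.07 ] [43 45 44]
190 [0.572 0.132 0.065] [232 236 228]
```

View pics/g7b.png

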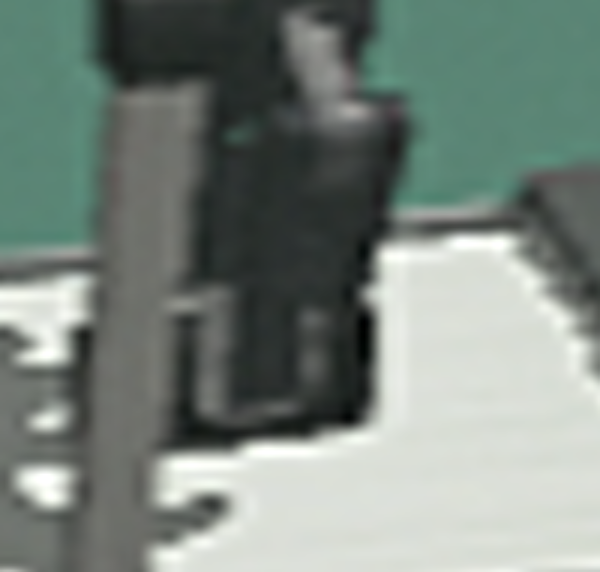

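```bash
python3 -m handwheel '[{"offset":[0,-2,8],"rot":[0,0,0],"claw":0},{"offset":[0,-1.5,8],"rot":[0,0,0],"claw":0},{"offset":[0,0,4],"rot":[0,0,0],"claw":0},{"offset":[0,0,0],"rot":[0,0,0],"claw":0},{"offset":[0,0,0],"rot":[0,0,0],"claw":0}]'
```

```text
clock: 12.85
position: [0.5584, 0.1113, 0.063]
tool_rot: [-3.141, 0.0, 1.438]
force: [0.6, -0.1, -0.4]
grip_width: 0.0426
```

```bash
python3 -m handwheel '[{"offset":[0,0,2],"rot":[0,0,0],"claw":-1},{"offset":[0,0,0],"rot":[0,0,0],"claw":-1},{"offset":[0,0,0],"rot":[0,0,0],"claw":-1},{"offset":[0,0,0],"rot":[0,0,0],"claw":-1}]' 60; python3 go.py s 0 9 0.062 82.44
```

```text
clock: 13.25
position: [0.56, 0.1117, 0.0626]
tool_rot: [3.138, -0.001, 1.437]
force: [0.9, -0.5, 19.0]
grip_width: 0.0132
t 13.25 pos [0.56   0.1117 0.0626] rpy [ 1.798e+02 -1.000e-01  8.240e+01] F [ 0.9 -0.5 19. ] grip 0.0132 
 target [0.5587 0.1111 0.062 ] shift [-0.8 -1.3  0.6]  rot [ 0.2  -0.07 -0.09] | shift after rot [-0.7 -1.3  0.6]
```

```bash
python3 -m handwheel '[{"offset":[0,0,-2],"rot":[0,0,0],"claw":-1},{"offset":[-3,0,0],"rot":[0,0,0],"claw":-1},{"offset":[-4,0,0],"rot":[0,0,0],"claw":-1},{"offset":[-4,0,0],"rot":[0,0,0],"claw":-1},{"offset":[-4,0,0],"rot":[0,0,0],"claw":-1},{"offset":[-4,0,0],"rot":[0,0,0],"claw":-1},{"offset":[-4,0,0],"rot":[0,0,0],"claw":-1},{"offset":[-4,0,0],"rot":[0,0,0],"claw":-1},{"offset":[0,0,0],"rot":[0,0,0],"claw":-1}]' 60; python3 go.py s 0 9 0.062 82.44
```

```text
clock: 14.15
position: [0.5547, 0.0837, 0.0631]
tool_rot: [-3.141, 0.0, 1.437]
force: [-0.5, -0.9, -2.6]
grip_width: 0.0132
t 14.15 pos [0.5547 0.0837 0.0631] rpy [-180.     0.    82.3] F [-0.5 -0.9 -2.6] grip 0.0132 
 target [0.5587 0.1111 0.062 ] shift [27.7  0.2  1. ]  rot [-0.01  0.02 -0.11] | shift after rot [27.7  0.3  1.1]
```

```bash
python3 -m handwheel '[{"offset":[0,0,-15],"rot":[0,0,0],"claw":-1},{"offset":[0,0,-20],"rot":[0,0,0],"claw":-1},{"offset":[0,0,-20],"rot":[0,0,0],"claw":-1},{"offset":[0,0,-20],"rot":[0,0,0],"claw":-1},{"offset":[0,0,-20],"rot":[0,0,-2.7],"claw":-1},{"offset":[0,0,0],"rot":[0,0,-2.7],"claw":-1},{"offset":[0,0,0],"rot":[0,0,0],"claw":-1}]' 60; python3 go.py w .559 -.133 0.16 87.8
python3 - <<'E'
from h import *
f=imaging.grab_frame("scene"); crop(f,240,60,440,240,4,"pics/g8.png")
f=imaging.grab_frame("top")
d=imaging.regions_of("mat","top")
m=(cv2.imread("pics/a_top.png").max(2)<60); s=np.zeros_like(m); s[168:260,300:372]=1; m&=s
m=cv2.morphologyEx(m.astype(np.uint8),cv2.MORPH_OPEN,np.ones((9,9)))
v,u=np.nonzero(m); P=onplane(f,np.c_[u,v],.003); print(rect(P[:,:2]),P[:,:2].mean(0))
E
```

```text
clock: 14.85
position: [0.5551, 0.0848, 0.1595]
tool_rot: [3.14, -0.0, 1.533]
force: [1.1, -0.1, -3.5]
grip_width: 0.0133
t 14.85 pos [0.5551 0.0848 0.1595] rpy [179.9  -0.   87.8] F [ 1.1 -0.1 -3.5] grip 0.0133 
 target [ 0.559 -0.133  0.16 ] shift [-217.5   12.2   -0.5]  rot [ 0.08 -0.02  0.04] | shift after rot [-217.5   12.3   -0.5]
((557.6746826171875, -135.70870971679688), (168.70375061035156, 227.78602600097656), 87.90337371826172) [ 0.55652387 -0.13560214]
```

View pics/g8.png

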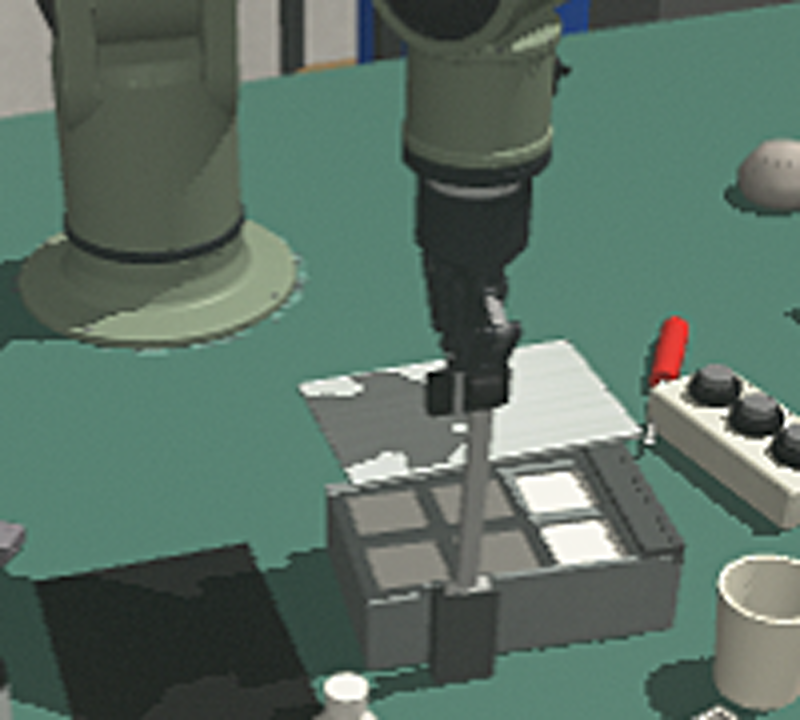

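```bash
python3 -m handwheel '[{"offset":[-20,0,0],"rot":[0,0,0],"claw":-1},{"offset":[-30,2,0],"rot":[0,0,0],"claw":-1},{"offset":[-30,2,0],"rot":[0,0,0],"claw":-1},{"offset":[-30,2,0],"rot":[0,0,0],"claw":-1},{"offset":[-30,2,0],"rot":[0,0,0],"claw":-1},{"offset":[-30,2,0],"rot":[0,0,0],"claw":-1},{"offset":[-30,1,0],"rot":[0,0,0],"claw":-1},{"offset":[-17,0,0],"rot":[0,0,0],"claw":-1},{"offset":[0,0,0],"rot":[0,0,4],"claw":-1}]' 60;python3 -m handwheel '[{"offset":[0,0,0],"rot":[0,0,7.8],"claw":-1},{"offset":[0,0,0],"rot":[0,0,7.8],"claw":-1},{"offset":[0,0,0],"rot":[0,0,7.8],"claw":-1},{"offset":[0,0,0],"rot":[0,0,7.8],"claw":-1},{"offset":[0,0,0],"rot":[0,0,7.8],"claw":-1},{"offset":[0,0,0],"rot":[0,0,7.8],"claw":-1},{"offset":[0,0,0],"rot":[0,0,7.8],"claw":-1},{"offset":[0,0,0],"rot":[0,0,7.8],"claw":-1},{"offset":[0,0,0],"rot":[0,0,7.8],"claw":-1},{"offset":[0,0,0],"rot":[0,0,7.8],"claw":-1},{"offset":[0,0,0],"rot":[0,0,8],"claw":-1},{"offset":[0,0,0],"rot":[0,0,0],"claw":-1}]' 60; python3 go.py w .559 -.134 0.005 -2.2
python3 - <<'E'
from h import *
f=imaging.grab_frame("scene"); crop(f,180,60,380,260,3,"pics/g9.png")
E
```

```text
clock: 15.9
position: [0.5567, -0.1358, 0.1575]
tool_rot: [-3.14, 0.001, 1.457]
force: [0.0, 1.2, -3.1]
grip_width: 0.0129
clock: 17.1
position: [0.5572, -0.1323, 0.1579]
tool_rot: [3.142, 0.001, -0.042]
force: [0.5, 0.0, -1.9]
grip_width: 0.013
t 17.1 pos [ 0.5572 -0.1323  0.1579] rpy [180.    0.   -2.4] F [ 0.5  0.  -1.9] grip 0.013 
 target [ 0.559 -0.134  0.005] shift [  1.9   1.6 152.9]  rot [ 0.    0.04 -0.2 ] | shift after rot [  1.8   1.6 152.9]
```

View pics/g9.png

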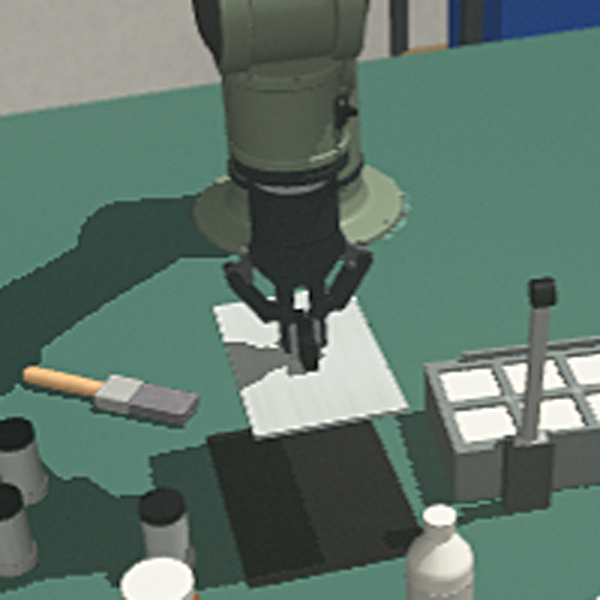

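```bash
python3 -m handwheel '[{"offset":[1,1,20],"rot":[0,0,0],"claw":-1},{"offset":[0,0,25],"rot":[0,0,0],"claw":-1},{"offset":[0,0,25],"rot":[0,0,0],"claw":-1},{"offset":[0,0,25],"rot":[0,0,0],"claw":-1},{"offset":[0,0,20],"rot":[0,0,0],"claw":-1},{"offset":[0,0,15],"rot":[0,0,0],"claw":-1},{"offset":[0,0,8],"rot":[0,0,0],"claw":-1},{"offset":[0,0,4],"rot":[0,0,0],"claw":-1},{"offset":[0,0,4],"rot":[0,0,0],"claw":-1},{"offset":[0,0,0],"rot":[0,0,0],"claw":-1},{"offset":[0,0,0],"rot":[0,0,0],"claw":-1}]' 60
```

```text
clock: 18.25
position: [0.5586, -0.1338, 0.0126]
tool_rot: [3.141, -0.001, -0.039]
force: [0.3, 0.0, -2.9]
grip_width: 0.0132
```

```bash
python3 -m handwheel '[{"offset":[0,0,3],"rot":[0,0,0],"claw":-1},{"offset":[0,0,2],"rot":[0,0,0],"claw":-1},{"offset":[0,0,1],"rot":[0,0,0],"claw":-1},{"offset":[0,0,0],"rot":[0,0,0],"claw":-1}]' 60
```

```text
clock: 18.65
position: [0.5582, -0.1338, 0.0059]
tool_rot: [-3.142, 0.0, -0.039]
force: [-0.2, 0.9, -3.5]
grip_width: 0.0129
```

```bash
python3 -m handwheel '[{"offset":[0,0,1],"rot":[0,0,0],"claw":-1},{"offset":[0,0,1],"rot":[0,0,0],"claw":-1},{"offset":[0,0,0],"rot":[0,0,0],"claw":-1},{"offset":[0,0,0],"rot":[0,0,0],"claw":-1}]' 60
```

```text
clock: 19.05
position: [0.5584, -0.1338, 0.0056]
tool_rot: [3.141, -0.0, -0.039]
force: [-10.7, 1.2, 30.1]
grip_width: 0.0129
```

```bash
python3 -m handwheel '[{"offset":[0,0,-1.2],"rot":[0,0,0],"claw":-1},{"offset":[0,0,0],"rot":[0,0,0],"claw":-0.3},{"offset":[0,0,0],"rot":[0,0,0],"claw":0},{"offset":[0,0,0],"rot":[0,0,0],"claw":0},{"offset":[0,0,-20],"rot":[0,0,0],"claw":0},{"offset":[0,0,-40],"rot":[0,0,0],"claw":0},{"offset":[0,0,-40],"rot":[0,0,0],"claw":-0.5},{"offset":[0,0,-40],"rot":[0,0,0],"claw":-1},{"offset":[0,0,-20],"rot":[0,0,0],"claw":-1}]' 60
python3 - <<'E'
from h import *
f=imaging.grab_frame("scene"); crop(f,130,100,430,300,2.6,"pics/g10.png")
f=imaging.grab_frame("top"); crop(f,190,120,500,300,2.5,"pics/g10t.png")
E
```

```text
clock: 19.95
position: [0.5593, -0.134, 0.1686]
tool_rot: [3.141, -0.004, -0.039]
force: [0.4, 0.6, -0.7]
grip_width: 0.0005
```

View pics/g10.png

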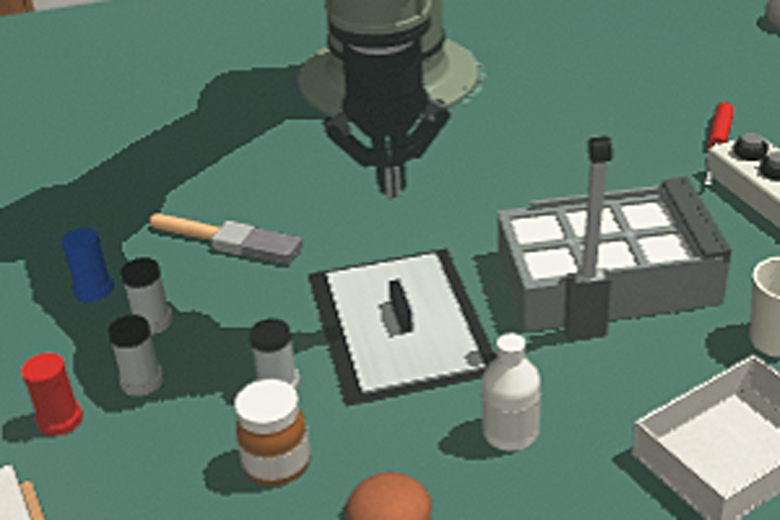

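View pics/g10t.png

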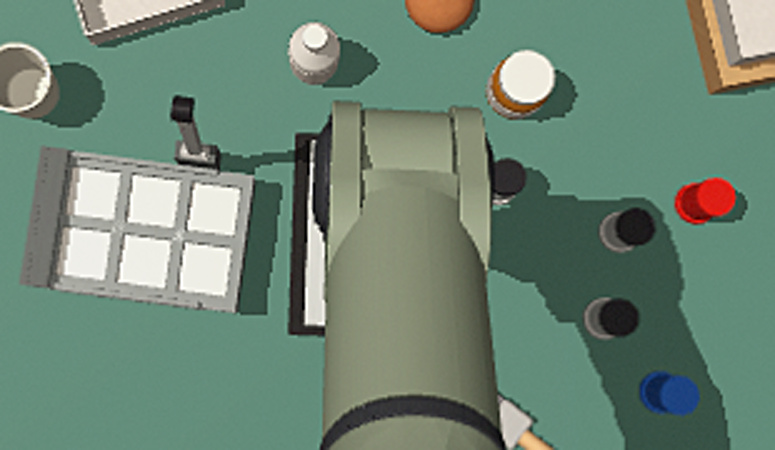

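```bash
python3 go.py s -33 -66 0.08 -7.56; python3 go.py s -33 0 0.08 -7.56
```

```text
t 20.05 pos [ 0.5597 -0.1341  0.1682] rpy [180.   -0.3  -2.2] F [ 0.4  0.4 -0.6] grip 0.0001 
 target [0.5161 0.0411 0.08  ] shift [ -50.9 -173.5   87.9]  rot [ 0.02 -0.27  5.32] | shift after rot [ -66.3 -168.    88.2]
t 20.05 pos [ 0.5597 -0.1341  0.1682] rpy [180.   -0.3  -2.2] F [ 0.4  0.4 -0.6] grip 0.0001 
 target [0.5248 0.1065 0.08  ] shift [ -44.7 -239.2   87.9]  rot [ 0.02 -0.27  5.32] | shift after rot [ -66.3 -234.    88.2]
```

```bash
python3 -m handwheel '[{"offset":[0,0,0],"rot":[0,-0.3,5.3],"claw":-1},{"offset":[-13,-33,0],"rot":[0,0,0],"claw":-1},{"offset":[-13,-34,0],"rot":[0,0,0],"claw":-1},{"offset":[-13,-34,0],"rot":[0,0,0],"claw":-1},{"offset":[-13,-34,0],"rot":[0,0,0],"claw":-1},{"offset":[-14,-33,20],"rot":[0,0,0],"claw":-1},{"offset":[0,0,30],"rot":[0,0,0],"claw":-1},{"offset":[0,0,30],"rot":[0,0,0],"claw":-1},{"offset":[0,0,0],"rot":[0,0,0],"claw":-1},{"offset":[0,0,0],"rot":[0,0,0],"claw":-1}]'; python3 go.py s -33 -66 0.06 -7.56
python3 - <<'E'
from h import *
f=imaging.grab_frame("scene"); crop(f,300,110,430,240,5,"pics/p0.png")
E
```

```text
clock: 21.05
position: [0.5142, 0.0413, 0.0855]
tool_rot: [3.141, 0.007, -0.131]
force: [-0.1, 0.4, 0.2]
grip_width: -0.0002
t 21.05 pos [0.5142 0.0413 0.0855] rpy [180.    0.4  -7.5] F [-0.1  0.4  0.2] grip -0.0002 
 target [0.5161 0.0411 0.06  ] shift [ 2.1 -0.  25.5]  rot [0.04 0.39 0.03] | shift after rot [ 2.  -0.  25.5]
```

View pics/p0.png

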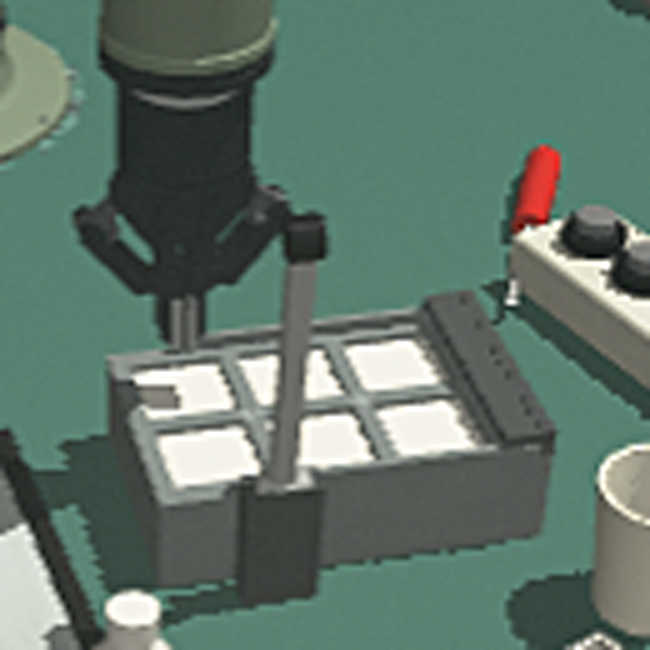

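```bash
python3 -m handwheel '[{"offset":[1,0,8],"rot":[0,0,0],"claw":-1},{"offset":[1,0,8],"rot":[0,0,0],"claw":-1},{"offset":[0,0,6],"rot":[0,0,0],"claw":-1},{"offset":[0,0,4],"rot":[0,0,0],"claw":-1},{"offset":[0,0,0],"rot":[0,0,0],"claw":-1},{"offset":[0,0,0],"rot":[0,0,0],"claw":-1}]'; python3 -m handwheel '[{"offset":[0,0,2],"rot":[0,0,0],"claw":-1},{"offset":[0,0,2],"rot":[0,0,0],"claw":-1},{"offset":[0,0,0],"rot":[0,0,0],"claw":-1}]'; python3 -m handwheel '[{"offset":[0,0,2],"rot":[0,0,0],"claw":-1},{"offset":[0,0,2],"rot":[0,0,0],"claw":-1},{"offset":[0,0,0],"rot":[0,0,0],"claw":-1}]'
```

```text
clock: 21.7
position: [0.5163, 0.0412, 0.0596]
tool_rot: [3.141, 0.005, -0.131]
force: [-0.5, 0.0, -0.8]
grip_width: 0.0001
clock: 22.0
position: [0.5162, 0.0412, 0.0554]
tool_rot: [3.141, 0.005, -0.131]
force: [-0.2, 0.4, -0.6]
grip_width: -0.0006
clock: 22.3
position: [0.5163, 0.0412, 0.0514]
tool_rot: [3.141, 0.005, -0.131]
force: [0.0, 0.8, 0.6]
grip_width: -0.0001
```

```bash
python3 -m handwheel '[{"offset":[0,0,2],"rot":[0,0,0],"claw":-1},{"offset":[0,0,0],"rot":[0,0,0],"claw":-1}]'; python3 -m handwheel '[{"offset":[0,0,2],"rot":[0,0,0],"claw":-1},{"offset":[0,0,2],"rot":[0,0,0],"claw":-1},{"offset":[0,0,0],"rot":[0,0,0],"claw":-1}]';  python3 - <<'E'
from h import *
f=imaging.grab_frame("scene"); crop(f,300,110,430,240,5,"pics/p1.png")
E
```

```text
clock: 22.5
position: [0.5163, 0.0412, 0.0494]
tool_rot: [3.141, 0.005, -0.131]
force: [0.8, -0.7, 0.9]
grip_width: 0.0001
clock: 22.8
position: [0.5165, 0.0412, 0.0487]
tool_rot: [3.141, 0.004, -0.132]
force: [-23.1, -1.7, 84.1]
grip_width: 0.0001
```

View pics/p1.png

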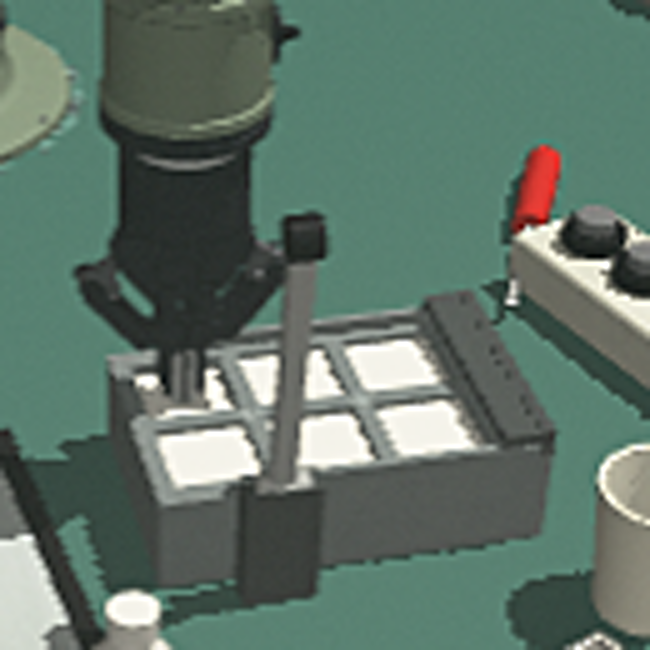

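Hard stop at tip height ≈ 0.053, so cell 0 is taken. This also calibrates the tool: shut tip = reading + 4 mm. On to cell 1.

```bash
python3 -m handwheel '[{"offset":[0,0,-6],"rot":[0,0,0],"claw":-1},{"offset":[0,0,-24],"rot":[0,0,0],"claw":-1},{"offset":[0,-33,0],"rot":[0,0,0],"claw":-1},{"offset":[0,-33,0],"rot":[0,0,0],"claw":-1},{"offset":[0,0,14],"rot":[0,0,0],"claw":-1},{"offset":[0,0,10],"rot":[0,0,0],"claw":-1},{"offset":[0,0,0],"rot":[0,0,0],"claw":-1}]'; python3 go.py s -33 0 0.049 -7.56
```

```text
clock: 23.55
position: [0.524, 0.1057, 0.0502]
tool_rot: [3.14, 0.007, -0.132]
force: [-0.4, -0.4, 1.0]
grip_width: 0.0
t 23.55 pos [0.524  0.1057 0.0502] rpy [179.9   0.4  -7.6] F [-0.4 -0.4  1. ] grip 0.0 
 target [0.5248 0.1065 0.049 ] shift [ 0.7 -1.   1.2]  rot [ 0.09  0.43 -0.  ] | shift after rot [ 0.7 -1.   1.2]
```

```bash
python3 -m handwheel '[{"offset":[0,0,2],"rot":[0,0,0],"claw":-1},{"offset":[0,0,0],"rot":[0,0,0],"claw":-1}]'; python3 -m handwheel '[{"offset":[0,0,1],"rot":[0,0,0],"claw":-1},{"offset":[0,0,0],"rot":[0,0,0],"claw":-1}]'
```

```text
clock: 23.75
position: [0.5249, 0.1058, 0.0496]
tool_rot: [3.141, 0.005, -0.132]
force: [0.2, -1.0, 1.6]
grip_width: -0.0002
clock: 23.95
position: [0.5251, 0.1061, 0.0492]
tool_rot: [3.141, 0.005, -0.132]
force: [-3.0, -2.7, 7.9]
grip_width: -0.0001
```

```bash
python3 -m handwheel '[{"offset":[0,0,1],"rot":[0,0,0],"claw":-1},{"offset":[0,0,0],"rot":[0,0,0],"claw":-1}]'
```

```text
clock: 24.15
position: [0.5252, 0.1061, 0.0491]
tool_rot: [3.141, 0.004, -0.132]
force: [-8.9, -2.4, 29.3]
grip_width: -0.0001
```

Cell 1 stops the same way, so both weights are found. Next I'll press cell 2 fully.

```bash
python3 -m handwheel '[{"offset":[0,0,-5],"rot":[0,0,0],"claw":-1},{"offset":[0,0,-24],"rot":[0,0,0],"claw":-1},{"offset":[0,-33,0],"rot":[0,0,0],"claw":-1},{"offset":[0,-33,0],"rot":[0,0,0],"claw":-1},{"offset":[0,0,14],"rot":[0,0,0],"claw":-1},{"offset":[0,0,10],"rot":[0,0,0],"claw":-1},{"offset":[0,0,0],"rot":[0,0,0],"claw":-1}]'; python3 -m handwheel '[{"offset":[0,0,2],"rot":[0,0,0],"claw":-1},{"offset":[0,0,2],"rot":[0,0,0],"claw":-1},{"offset":[0,0,0],"rot":[0,0,0],"claw":-1}]'
```

```text
clock: 24.85
position: [0.5328, 0.1709, 0.0513]
tool_rot: [3.14, 0.007, -0.132]
force: [-0.6, -0.5, 1.9]
grip_width: 0.0002
clock: 25.15
position: [0.5337, 0.1715, 0.0486]
tool_rot: [3.141, 0.005, -0.132]
force: [-0.2, 0.2, 0.9]
grip_width: -0.0001
```

```bash
python3 -m handwheel '[{"offset":[0,0,2],"rot":[0,0,0],"claw":-1},{"offset":[0,0,1],"rot":[0,0,0],"claw":-1},{"offset":[0,0,0],"rot":[0,0,0],"claw":-1}]'; python3 go.py s -33 66 0.03 -7.56
```

```text
clock: 25.45
position: [0.5336, 0.1721, 0.0455]
tool_rot: [3.141, 0.005, -0.131]
force: [0.8, -0.7, 1.1]
grip_width: -0.0002
t 25.45 pos [0.5336 0.1721 0.0455] rpy [180.    0.3  -7.5] F [ 0.8 -0.7  1.1] grip -0.0002 
 target [0.5335 0.172  0.03  ] shift [-0.1  0.1 15.5]  rot [0.01 0.3  0.03] | shift after rot [-0.1  0.1 15.5]
```

```bash
python3 -m handwheel '[{"offset":[0,0,3],"rot":[0,0,0],"claw":-1},{"offset":[0,0,4],"rot":[0,0,0],"claw":-1},{"offset":[0,0,4],"rot":[0,0,0],"claw":-1},{"offset":[0,0,4],"rot":[0,0,0],"claw":-1},{"offset":[0,0,3],"rot":[0,0,0],"claw":-1},{"offset":[0,0,0],"rot":[0,0,0],"claw":-1},{"offset":[0,0,0],"rot":[0,0,0],"claw":-1}]'
python3 - <<'E'
from h import *
f=imaging.grab_frame("scene"); crop(f,300,110,430,240,5,"pics/p2.png")
E
```

```text
clock: 26.15
position: [0.5332, 0.1721, 0.0275]
tool_rot: [3.141, 0.006, -0.131]
force: [-0.7, 0.2, 0.8]
grip_width: -0.0002
```

View pics/p2.png

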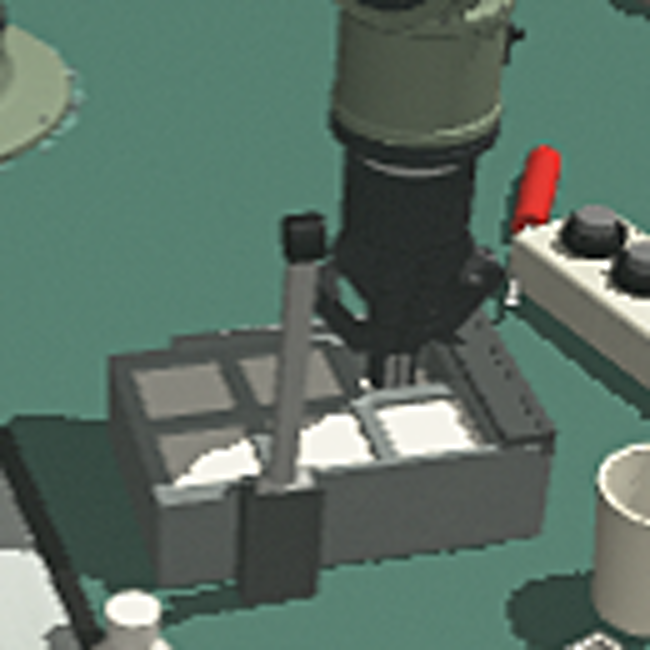

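Cell 2 is empty, sunk about 24 mm. I'll load cells 4, 5 and 2. Lifting off and heading for the cans.

```bash
python3 -m handwheel '[{"offset":[0,0,-30],"rot":[0,0,0],"claw":-1},{"offset":[0,0,-40],"rot":[0,0,0],"claw":-1},{"offset":[0,0,-50],"rot":[0,0,0],"claw":-1},{"offset":[0,0,-40],"rot":[0,0,-8.2],"claw":-1},{"offset":[0,0,0],"rot":[0,0,-8.2],"claw":-0.5},{"offset":[0,0,0],"rot":[0,0,-8.2],"claw":0},{"offset":[0,0,0],"rot":[0,0,-8.2],"claw":0.5},{"offset":[0,0,0],"rot":[0,0,-8.2],"claw":0.5},{"offset":[0,0,0],"rot":[0,0,-8.2],"claw":0.5},{"offset":[0,0,0],"rot":[0,0,-8.2],"claw":0.5},{"offset":[0,0,0],"rot":[0,0,-8.2],"claw":0.5},{"offset":[0,0,0],"rot":[0,0,-8.2],"claw":0.5}]'
cat > cans.py <<'E'
from h import *
def cans():
    f=imaging.grab_frame("top"); W=cloud(f)
    r=imaging.regions_of("can_0","top"); out=[]
    for d in r:
        if d["conf"]<.2: continue
        P=W[d["region"]]; C=f["color"][d["region"]].astype(int); ok=~np.isnan(P[:,0]); P=P[ok];C=C[ok]
        ht=np.percentile(P[:,2],95); t=P[:,2]>ht-.012; 
        # circle center from pixel of cap at height .075
        v,u=np.nonzero(d["region"]); u=u[ok][t];v=v[ok][t]
        (cx,cy),rad=cv2.minEnclosingCircle(np.c_[u,v].astype(np.float32)); q=onplane(f,[[cx,cy]],.075)[0]
        col=C[t].mean(0); out.append((round(d["conf"],2),ht.round(3),q[:2].round(4),round(float(rad),1),col.round()))
    return out,f
if __name__=="__main__":
    o,f=cans()
    for x in o: print(*x)
    crop(f,360,140,520,300,4,"pics/cc.png")
E
python3 cans.py; python3 go.py w .614 -.282 .1 90
```

```text
clock: 27.4
position: [0.5342, 0.1719, 0.1877]
tool_rot: [-3.137, 0.002, 1.162]
force: [0.3, 0.0, -0.6]
grip_width: 0.0641
0.82 0.078 [ 0.5927 -0.5056] 7.9 [220.  29.  21.]
0.7 0.078 [ 0.5616 -0.4198] 8.4 [48. 47. 46.]
0.65 0.079 [ 0.3828 -0.4587] 8.3 [ 45. 110. 196.]
0.6 0.079 [ 0.6147 -0.283 ] 7.7 [47. 44. 45.]
0.47 0.015 [ 0.5539 -0.1306] 41.7 [168. 167. 159.]
t 27.5 pos [0.5343 0.1718 0.1876] rpy [-1.797e+02  1.000e-01  6.640e+01] F [0.8 0.1 0.6] grip 0.064 
 target [ 0.614 -0.282  0.1  ] shift [-383.8  255.1   86.9]  rot [ -0.31   0.03 -23.59] | shift after rot [-453.8   79.7   87.6]
```

View pics/cc.png

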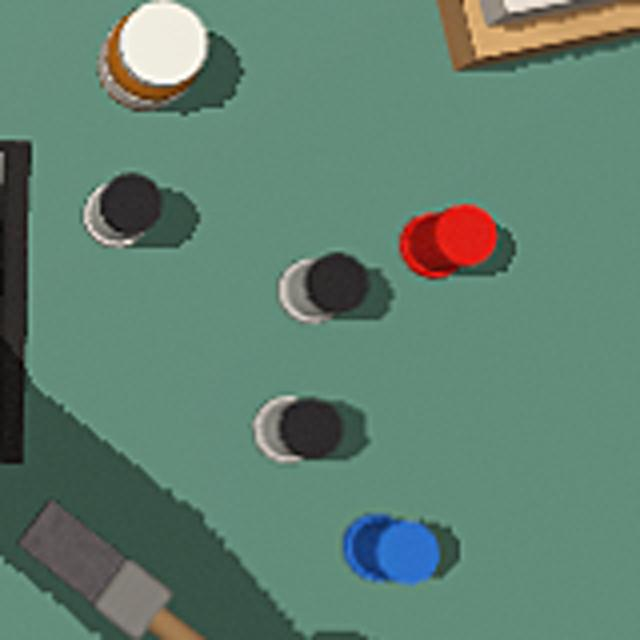

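```bash
python3 -m handwheel '[{"offset":[0,0,0],"rot":[-0.3,0,-7.9],"claw":0.5},{"offset":[0,0,0],"rot":[0,0,-7.9],"claw":0.5},{"offset":[0,0,0],"rot":[0,0,-7.8],"claw":0.5},{"offset":[-45,0,0],"rot":[0,0,0],"claw":0.5},{"offset":[-45,0,0],"rot":[0,0,0],"claw":0.5},{"offset":[-45,0,0],"rot":[0,0,0],"claw":0.5},{"offset":[-45,0,0],"rot":[0,0,0],"claw":0.5},{"offset":[-45,0,0],"rot":[0,0,0],"claw":0.5},{"offset":[-45,16,0],"rot":[0,0,0],"claw":0.5},{"offset":[-45,16,0],"rot":[0,0,0],"claw":0.5},{"offset":[-45,16,0],"rot":[0,0,0],"claw":0.5},{"offset":[-45,16,0],"rot":[0,0,0],"claw":0.5}]'; python3 go.py w .615 -.2825 .1 90
```

```text
clock: 28.7
position: [0.5976, -0.2352, 0.1883]
tool_rot: [-3.141, 0.002, 1.563]
force: [0.1, 0.3, 0.1]
grip_width: 0.064
t 28.7 pos [ 0.5976 -0.2352  0.1883] rpy [-1.80e+02  1.00e-01  8.96e+01] F [0.1 0.3 0.1] grip 0.064 
 target [ 0.615  -0.2825  0.1   ] shift [-47.   17.7  88.3]  rot [-0.01  0.09 -0.42] | shift after rot [-47.3  17.4  88.3]
```

```bash
python3 -m handwheel '[{"offset":[-24,9,0],"rot":[0,0,0],"claw":0.5},{"offset":[-24,8,10],"rot":[0,0,0],"claw":0.5},{"offset":[0,0,30],"rot":[0,0,0],"claw":0.5},{"offset":[0,0,30],"rot":[0,0,0],"claw":0.5},{"offset":[0,0,10],"rot":[0,0,0],"claw":0.5},{"offset":[0,0,0],"rot":[0,0,0],"claw":0.5},{"offset":[0,0,0],"rot":[0,0,0],"claw":0.5}]'; python3 go.py w .615 -.2825 .04 90
python3 - <<'E'
from h import *
f=imaging.grab_frame("scene"); crop(f,170,160,290,270,6,"pics/c1.png")
E
```

```text
clock: 29.4
position: [0.6149, -0.2813, 0.1095]
tool_rot: [3.141, 0.002, 1.567]
force: [0.9, -0.4, 0.2]
grip_width: 0.064
t 29.4 pos [ 0.6149 -0.2813  0.1095] rpy [1.799e+02 1.000e-01 8.980e+01] F [ 0.9 -0.4  0.2] grip 0.064 
 target [ 0.615  -0.2825  0.04  ] shift [-1.1  0.  69.5]  rot [ 0.05  0.1  -0.2 ] | shift after rot [-1.2  0.1 69.5]
```

View pics/c1.png

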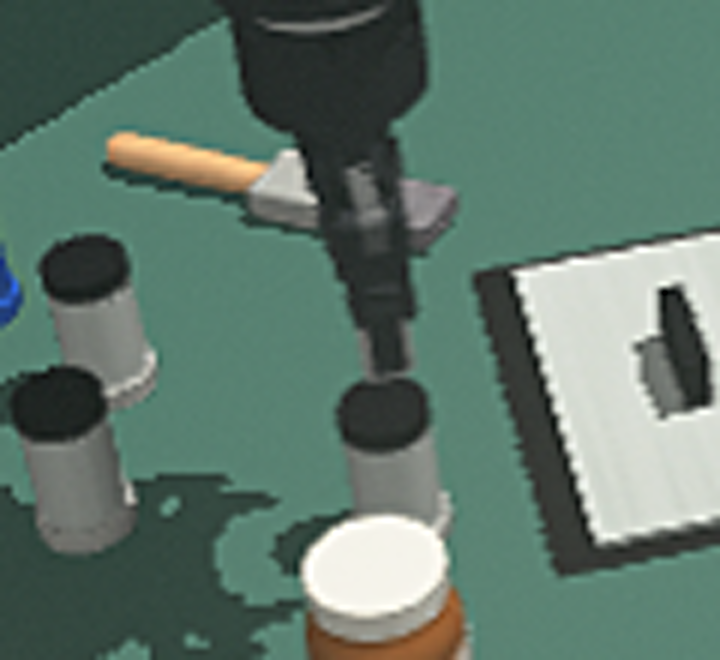

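```bash
python3 -m handwheel '[{"offset":[-1,0,20],"rot":[0,0,0],"claw":0.5},{"offset":[0,0,20],"rot":[0,0,0],"claw":0.5},{"offset":[0,0,15],"rot":[0,0,0],"claw":0.5},{"offset":[0,0,10],"rot":[0,0,0],"claw":0.5},{"offset":[0,0,4],"rot":[0,0,0],"claw":0.5},{"offset":[0,0,0],"rot":[0,0,0],"claw":0},{"offset":[0,0,0],"rot":[0,0,0],"claw":-1},{"offset":[0,0,0],"rot":[0,0,0],"claw":-1},{"offset":[0,0,0],"rot":[0,0,0],"claw":-1}]' 60
python3 - <<'E'
from h import *
f=imaging.grab_frame("scene"); crop(f,170,160,290,270,6,"pics/c2.png")
E
```

```text
clock: 30.35
position: [0.6148, -0.2825, 0.04]
tool_rot: [3.141, 0.002, 1.568]
force: [1.0, 1.3, 6.1]
grip_width: 0.0387
```

View pics/c2.png

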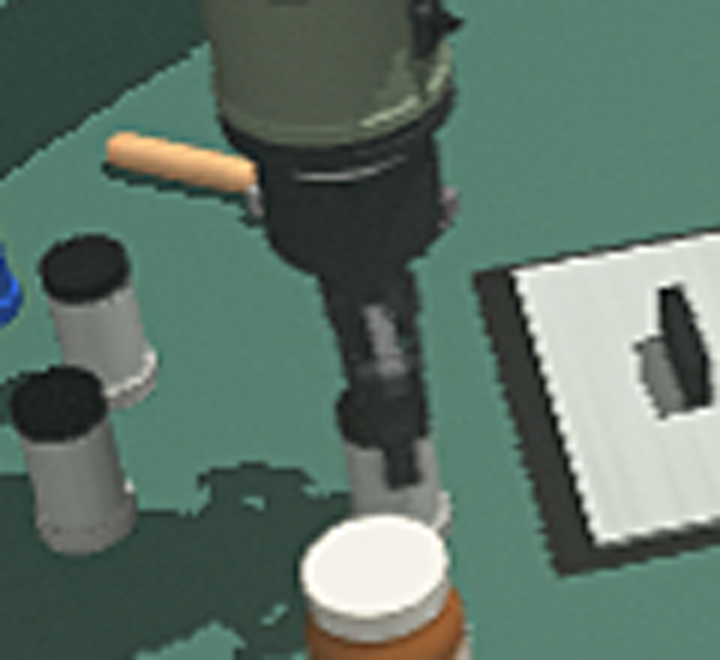

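Run:
```python
from h import *
f=imaging.grab_frame("scene"); 
im=cv2.resize(f["color"][160:270,170:290,::-1],None,fx=6,fy=6,interpolation=cv2.INTER_CUBIC)
def circ(x,y,z,r,col):
    t=np.linspace(0,2*np.pi,60); q=((pix(f,np.c_[x+r*np.cos(t),y+r*np.sin(t),0*t+z])-[170,160]+.5)*6).astype(int)
    cv2.polylines(im,[q.reshape(-1,1,2)],True,col,1)
circ(.6148,-.2825,.075,.02,(0,255,255)); circ(.6148,-.2825,0,.023,(0,0,255));circ(.6148,-.2825,.012,.023,(0,0,255))
circ(.5616,-.4198,.075,.02,(0,255,255)); circ(.5616,-.4198,0,.023,(0,0,255))
cv2.imwrite("pics/c3.png",im)
```

```text
(no output)
```

View pics/c3.png

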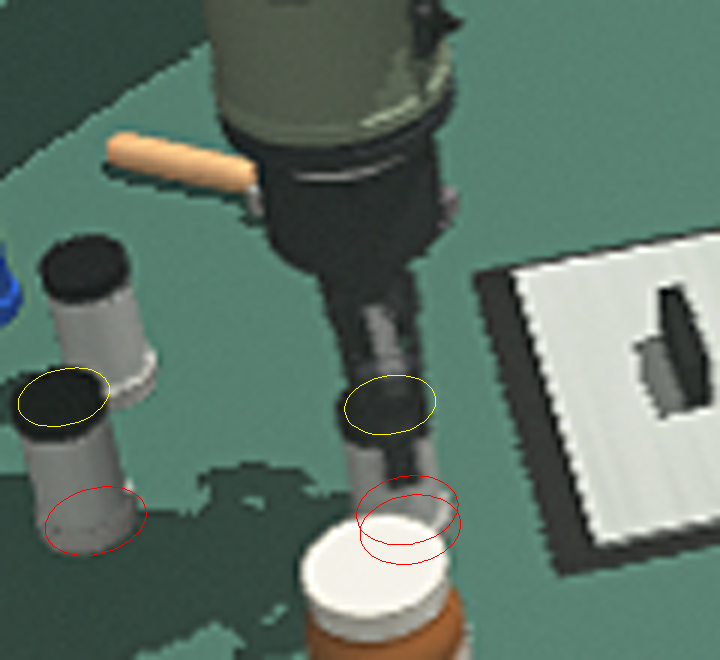

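```bash
python3 -m handwheel '[{"offset":[0,0,-15],"rot":[0,0,0],"claw":-1},{"offset":[0,0,-35],"rot":[0,0,0],"claw":-1},{"offset":[0,0,-40],"rot":[0,0,0],"claw":-1},{"offset":[0,0,-40],"rot":[0,0,3.8],"claw":-1},{"offset":[0,0,0],"rot":[0,0,3.6],"claw":-1},{"offset":[20,-15,0],"rot":[0,0,0],"claw":-1},{"offset":[35,-20,0],"rot":[0,0,0],"claw":-1},{"offset":[40,-20,0],"rot":[0,0,0],"claw":-1},{"offset":[40,-20,0],"rot":[0,0,0],"claw":-1},{"offset":[0,0,0],"rot":[0,0,0],"claw":-1}]' 60; python3 go.py s -33 0 .17 82.44; python3 go.py s 33 0 .17 82.44;python3 - <<'E'
from h import *
f=imaging.grab_frame("scene"); crop(f,170,80,330,230,4,"pics/c4.png")
E
```

```text
clock: 31.45
position: [0.5563, -0.1326, 0.1703]
tool_rot: [-3.141, -0.0, 1.446]
force: [0.6, -1.2, -2.5]
grip_width: 0.0386
t 31.45 pos [ 0.5563 -0.1326  0.1703] rpy [-180.    -0.    82.8] F [ 0.6 -1.2 -2.5] grip 0.0386 
 target [0.5248 0.1065 0.17  ] shift [233.3 -61.    0.4]  rot [-0.04 -0.02  0.4 ] | shift after rot [232.9 -62.7   0.3]
t 31.45 pos [ 0.5563 -0.1326  0.1703] rpy [-180.    -0.    82.8] F [ 0.6 -1.2 -2.5] grip 0.0386 
 target [0.5902 0.0979 0.17  ] shift [232.9   5.    0.3]  rot [-0.04 -0.02  0.4 ] | shift after rot [232.9   3.3   0.3]
```

View pics/c4.png

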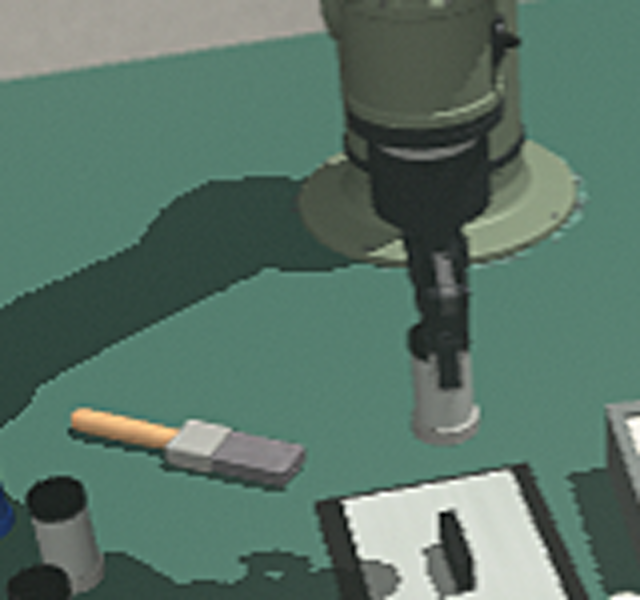

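```bash
python3 -m handwheel '[{"offset":[25,-20,0],"rot":[0,0,0.4],"claw":-1},{"offset":[35,-15,0],"rot":[0,0,0],"claw":-1},{"offset":[40,0,0],"rot":[0,0,0],"claw":-1},{"offset":[40,0,0],"rot":[0,0,0],"claw":-1},{"offset":[40,0,0],"rot":[0,0,0],"claw":-1},{"offset":[32,10,0],"rot":[0,0,0],"claw":-1},{"offset":[21,25,0],"rot":[0,0,0],"claw":-1},{"offset":[0,0,0],"rot":[0,0,0],"claw":-1},{"offset":[0,0,0],"rot":[0,0,0],"claw":-1}]' 60; python3 go.py s 33 0 .1 82.44;python3 - <<'E'
from h import *
f=imaging.grab_frame("scene"); crop(f,290,60,450,240,4,"pics/c5.png")
E
```

```text
clock: 32.4
position: [0.5898, 0.0917, 0.1687]
tool_rot: [-3.141, 0.002, 1.432]
force: [0.4, -0.4, -2.9]
grip_width: 0.0387
t 32.4 pos [0.5898 0.0917 0.1687] rpy [-1.80e+02  1.00e-01  8.21e+01] F [ 0.4 -0.4 -2.9] grip 0.0387 
 target [0.5902 0.0979 0.1   ] shift [ 6.3 -0.4 68.7]  rot [-0.03  0.1  -0.38] | shift after rot [ 6.2 -0.4 68.7]
```

View pics/c5.png

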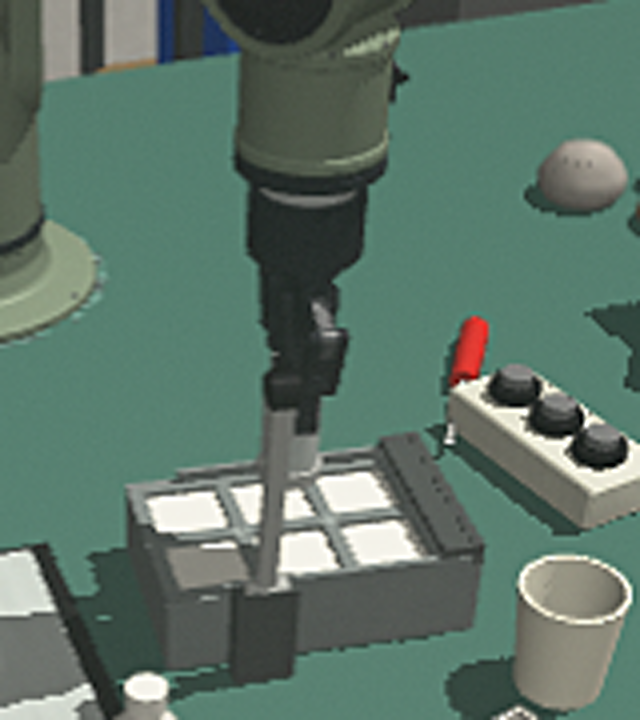

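```bash
python3 -m handwheel '[{"offset":[6,0,20],"rot":[0,0,-0.4],"claw":-1},{"offset":[0,0,20],"rot":[0,0,0],"claw":-1},{"offset":[0,0,12],"rot":[0,0,0],"claw":-1},{"offset":[0,0,0],"rot":[0,0,0],"claw":-1},{"offset":[0,0,0],"rot":[0,0,0],"claw":-1}]' 60; python3 go.py s 33 0 .1 82.44
python3 - <<'E'
from h import *
f=imaging.grab_frame("scene"); crop(f,310,140,430,220,6,"pics/c6.png")
f=imaging.grab_frame("top"); crop(f,190,160,310,260,6,"pics/c6t.png")
E
```

```text
clock: 32.95
position: [0.5905, 0.0975, 0.1172]
tool_rot: [3.141, 0.001, 1.439]
force: [-0.0, -0.3, -2.2]
grip_width: 0.0383
t 32.95 pos [0.5905 0.0975 0.1172] rpy [1.80e+02 1.00e-01 8.24e+01] F [-0.  -0.3 -2.2] grip 0.0383 
 target [0.5902 0.0979 0.1   ] shift [ 0.3 -0.3 17.2]  rot [ 0.01  0.08 -0.01] | shift after rot [ 0.3 -0.3 17.2]
```

View pics/c6.png

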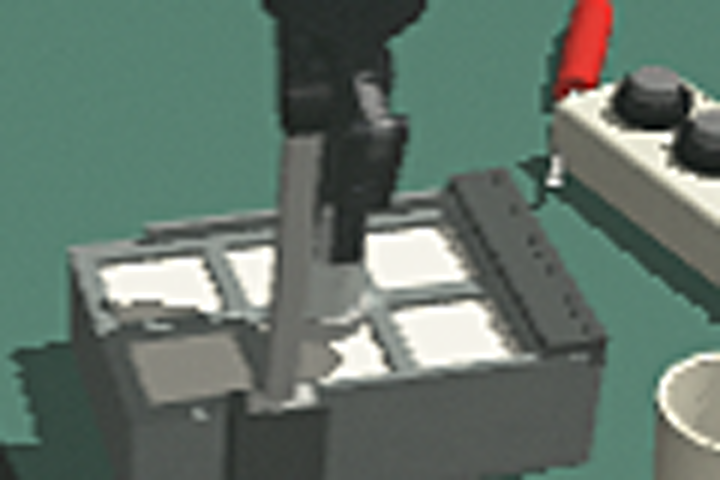

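View pics/c6t.png

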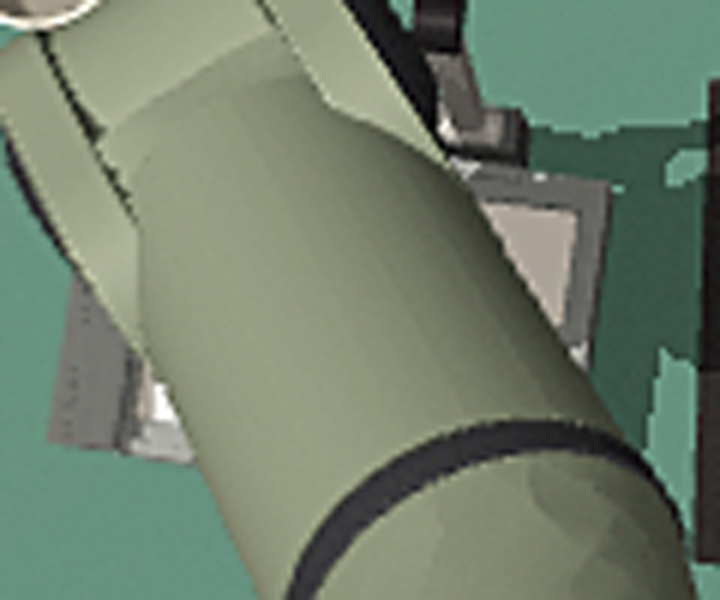

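```bash
python3 -m handwheel '[{"offset":[0,0,8],"rot":[0,0,0],"claw":-1},{"offset":[0,0,5],"rot":[0,0,0],"claw":-1},{"offset":[0,0,4],"rot":[0,0,0],"claw":-1},{"offset":[0,0,0],"rot":[0,0,0],"claw":-1}]' 60; python3 -m handwheel '[{"offset":[0,0,4],"rot":[0,0,0],"claw":-1},{"offset":[0,0,4],"rot":[0,0,0],"claw":-1},{"offset":[0,0,0],"rot":[0,0,0],"claw":-1}]' 60
```

```text
clock: 33.45
position: [0.59, 0.0979, 0.0989]
tool_rot: [-3.14, 0.002, 1.44]
force: [-0.0, -0.3, -4.1]
grip_width: 0.0385
clock: 33.75
position: [0.5902, 0.098, 0.0911]
tool_rot: [-3.141, 0.001, 1.439]
force: [-0.3, -0.3, -2.0]
grip_width: 0.0385
```

```bash
python3 -m handwheel '[{"offset":[0,0,5],"rot":[0,0,0],"claw":-1},{"offset":[0,0,5],"rot":[0,0,0],"claw":-1},{"offset":[0,0,5],"rot":[0,0,0],"claw":-1},{"offset":[0,0,5],"rot":[0,0,0],"claw":-1},{"offset":[0,0,3],"rot":[0,0,0],"claw":-1},{"offset":[0,0,1],"rot":[0,0,0],"claw":-1},{"offset":[0,0,0],"rot":[0,0,0],"claw":-1}]' 60
```

```text
clock: 34.45
position: [0.5902, 0.0979, 0.0675]
tool_rot: [-3.141, 0.001, 1.439]
force: [-0.6, 0.5, -1.6]
grip_width: 0.0386
```

Bottom is at about 0.027. One more small step, then release with a small opening.

```bash
python3 -m handwheel '[{"offset":[0,0,2],"rot":[0,0,0],"claw":-1},{"offset":[0,0,0],"rot":[0,0,0],"claw":-1}]' 60;python3 -m handwheel '[{"offset":[0,0,0],"rot":[0,0,0],"claw":0},{"offset":[0,0,0],"rot":[0,0,0],"claw":0.2},{"offset":[0,0,0],"rot":[0,0,0],"claw":0.25},{"offset":[0,0,-8],"rot":[0,0,0],"claw":0.25},{"offset":[0,0,-25],"rot":[0,0,0],"claw":0.25},{"offset":[0,0,-35],"rot":[0,0,0],"claw":0.25},{"offset":[0,-30,-35],"rot":[0,0,0],"claw":0.3},{"offset":[-30,-20,0],"rot":[0,0,0],"claw":0.5},{"offset":[-40,-10,0],"rot":[0,0,0],"claw":0.5},{"offset":[-45,0,0],"rot":[0,0,0],"claw":0.5},{"offset":[-45,0,0],"rot":[0,0,0],"claw":0.5},{"offset":[-45,0,0],"rot":[0,0,0],"claw":0.5}]' 60; python3 cans.py;python3 - <<'E'
from h import *
f=imaging.grab_frame("scene"); crop(f,290,60,450,240,4,"pics/c7.png")
E
```

```text
clock: 34.65
position: [0.5903, 0.0979, 0.0656]
tool_rot: [-3.141, 0.001, 1.439]
force: [-0.3, 0.5, -2.3]
grip_width: 0.0388
clock: 35.85
position: [0.5037, -0.099, 0.1698]
tool_rot: [3.141, 0.002, 1.44]
force: [1.3, 0.1, 0.1]
grip_width: 0.0639
0.86 0.078 [ 0.5618 -0.419 ] 8.1 [46. 44. 44.]
0.76 0.078 [ 0.3828 -0.4586] 8.3 [ 33.  79. 147.]
0.76 0.079 [ 0.5927 -0.5056] 7.9 [219.  30.  22.]
0.64 0.103 [0.5926 0.0984] 7.8 [63. 59. 58.]
0.57 0.08 [ 0.4632 -0.3991] 8.3 [29. 29. 29.]
```

View pics/c7.png

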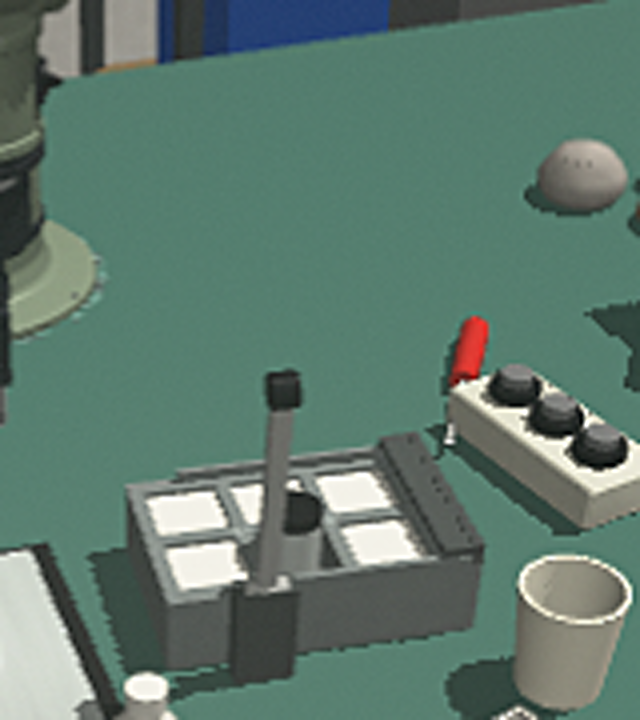

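View pics/cc.png

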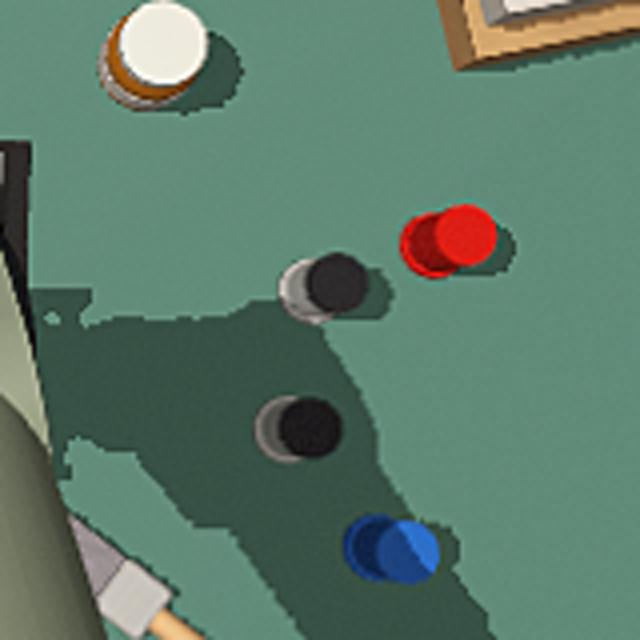

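```bash
python3 go.py w .562 -.419 .11 90
```

```text
t 36.0 pos [ 0.5035 -0.1003  0.1694] rpy [1.80e+02 1.00e-01 8.22e+01] F [ 1.1  1.2 -0.5] grip 0.064 
 target [ 0.562 -0.419  0.11 ] shift [-307.7  101.2   60.2]  rot [ 0.    0.13 -7.81] | shift after rot [-318.7   58.5   59.4]
```

```bash
python3 -m handwheel '[{"offset":[0,0,0],"rot":[0,0,-7.8],"claw":0.5},{"offset":[-40,7,0],"rot":[0,0,0],"claw":0.5},{"offset":[-40,7,0],"rot":[0,0,0],"claw":0.5},{"offset":[-40,8,0],"rot":[0,0,0],"claw":0.5},{"offset":[-40,8,0],"rot":[0,0,0],"claw":0.5},{"offset":[-40,8,0],"rot":[0,0,0],"claw":0.5},{"offset":[-40,8,0],"rot":[0,0,0],"claw":0.5},{"offset":[-40,8,0],"rot":[0,0,0],"claw":0.5},{"offset":[-38,5,20],"rot":[0,0,0],"claw":0.5},{"offset":[0,0,35],"rot":[0,0,0],"claw":0.5},{"offset":[0,0,0],"rot":[0,0,0],"claw":0.5},{"offset":[0,0,0],"rot":[0,0,0],"claw":0.5}]'; python3 go.py w .562 -.419 .04 90
python3 - <<'E'
from h import *
f=imaging.grab_frame("scene"); crop(f,130,130,250,270,4,"pics/d1.png")
E
```

```text
clock: 37.2
position: [0.5654, -0.4133, 0.115]
tool_rot: [-3.141, -0.0, 1.577]
force: [0.5, 0.2, 0.6]
grip_width: 0.0639
t 37.2 pos [ 0.5654 -0.4133  0.115 ] rpy [-180.    -0.    90.4] F [0.5 0.2 0.6] grip 0.0639 
 target [ 0.562 -0.419  0.04 ] shift [-5.6 -3.4 75. ]  rot [-0.02 -0.    0.37] | shift after rot [-5.7 -3.4 75. ]
```

View pics/d1.png

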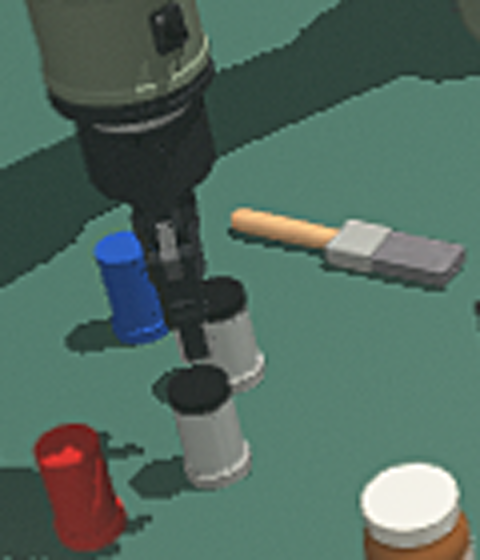

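```bash
python3 -m handwheel '[{"offset":[-5.5,-3.5,15],"rot":[0,0,0.4],"claw":0.5},{"offset":[0,0,20],"rot":[0,0,0],"claw":0.5},{"offset":[0,0,20],"rot":[0,0,0],"claw":0.5},{"offset":[0,0,15],"rot":[0,0,0],"claw":0.5},{"offset":[0,0,5],"rot":[0,0,0],"claw":0.5},{"offset":[0,0,0],"rot":[0,0,0],"claw":0.5}]' 60; python3 go.py w .562 -.419 .04 90
```

```text
clock: 37.85
position: [0.5611, -0.4205, 0.0392]
tool_rot: [-3.141, 0.001, 1.569]
force: [-0.0, 0.4, 0.7]
grip_width: 0.0638
t 37.85 pos [ 0.5611 -0.4205  0.0392] rpy [-1.80e+02  1.00e-01  8.99e+01] F [-0.   0.4  0.7] grip 0.0638 
 target [ 0.562 -0.419  0.04 ] shift [ 1.5  0.9 -0.8]  rot [-0.03  0.06 -0.12] | shift after rot [ 1.5  0.9 -0.8]
```

```bash
python3 -m handwheel '[{"offset":[0,0,0],"rot":[0,0,0],"claw":0},{"offset":[0,0,0],"rot":[0,0,0],"claw":-1},{"offset":[0,0,0],"rot":[0,0,0],"claw":-1},{"offset":[0,0,0],"rot":[0,0,0],"claw":-1}]' 60; python3 go.py w .562 -.419 .04 90;python3 - <<'E'
from h import *
f=imaging.grab_frame("scene"); crop(f,130,130,250,270,4,"pics/d2.png")
E
```

```text
clock: 38.25
position: [0.5616, -0.4211, 0.0406]
tool_rot: [3.141, 0.002, 1.568]
force: [0.1, 0.2, 6.2]
grip_width: 0.0385
t 38.25 pos [ 0.5616 -0.4211  0.0406] rpy [1.799e+02 1.000e-01 8.990e+01] F [0.1 0.2 6.2] grip 0.0385 
 target [ 0.562 -0.419  0.04 ] shift [2.1 0.4 0.6]  rot [ 0.06  0.13 -0.13] | shift after rot [2.1 0.4 0.6]
```

View pics/d2.png

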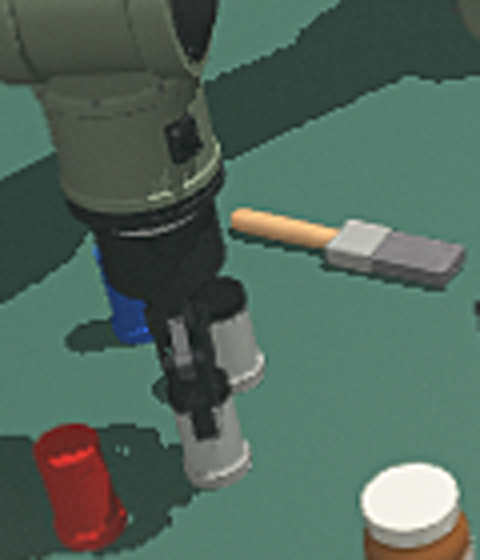

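```bash
python3 -m handwheel '[{"offset":[0,0,-15],"rot":[0,0,0],"claw":-1},{"offset":[0,0,-35],"rot":[0,0,0],"claw":-1},{"offset":[0,0,-40],"rot":[0,0,0],"claw":-1},{"offset":[0,0,-40],"rot":[0,0,3.8],"claw":-1},{"offset":[0,0,0],"rot":[0,0,3.7],"claw":-1},{"offset":[20,-15,0],"rot":[0,0,0],"claw":-1},{"offset":[35,-15,0],"rot":[0,0,0],"claw":-1},{"offset":[40,-15,0],"rot":[0,0,0],"claw":-1},{"offset":[40,-15,0],"rot":[0,0,0],"claw":-1},{"offset":[40,-10,0],"rot":[0,0,0],"claw":-1},{"offset":[40,-10,0],"rot":[0,0,0],"claw":-1},{"offset":[40,0,0],"rot":[0,0,0],"claw":-1}]' 60; python3 go.py s -5 0 .17 82.44
```

```text
clock: 39.5
position: [0.5145, -0.1559, 0.1702]
tool_rot: [3.141, 0.002, 1.437]
force: [1.4, -0.6, -4.0]
grip_width: 0.0383
t 39.5 pos [ 0.5145 -0.1559  0.1702] rpy [1.80e+02 1.00e-01 8.23e+01] F [ 1.4 -0.6 -4. ] grip 0.0383 
 target [0.5525 0.1029 0.17  ] shift [261.6   3.2  -0.4]  rot [ 0.01  0.13 -0.09] | shift after rot [2.615e+02 3.600e+00 2.000e-01]
```

```bash
python3 -m handwheel '[{"offset":[35,0,0],"rot":[0,0,0],"claw":-1},{"offset":[40,0,0],"rot":[0,0,0],"claw":-1},{"offset":[40,0,0],"rot":[0,0,0],"claw":-1},{"offset":[40,0,0],"rot":[0,0,0],"claw":-1},{"offset":[40,0,0],"rot":[0,0,0],"claw":-1},{"offset":[40,0,0],"rot":[0,0,0],"claw":-1},{"offset":[40,13,0],"rot":[0,0,0],"claw":-1},{"offset":[35,25,0],"rot":[0,0,0],"claw":-1},{"offset":[16,3,0],"rot":[0,0,0],"claw":-1},{"offset":[0,0,0],"rot":[0,0,0],"claw":-1},{"offset":[0,0,0],"rot":[0,0,0],"claw":-1}]' 60; python3 go.py s 33 64.5 .1 82.44
```

```text
clock: 40.6
position: [0.5992, 0.1601, 0.169]
tool_rot: [-3.141, 0.002, 1.438]
force: [0.2, -0.8, -2.8]
grip_width: 0.0388
t 40.6 pos [0.5992 0.1601 0.169 ] rpy [-1.80e+02  1.00e-01  8.24e+01] F [ 0.2 -0.8 -2.8] grip 0.0388 
 target [0.5987 0.1618 0.1   ] shift [ 1.7 -0.7 69. ]  rot [-0.01  0.11 -0.05] | shift after rot [ 1.6 -0.7 69. ]
```

```bash
python3 -m handwheel '[{"offset":[1.5,-0.5,20],"rot":[0,0,0],"claw":-1},{"offset":[0,0,20],"rot":[0,0,0],"claw":-1},{"offset":[0,0,14],"rot":[0,0,0],"claw":-1},{"offset":[0,0,0],"rot":[0,0,0],"claw":-1},{"offset":[0,0,0],"rot":[0,0,0],"claw":-1}]' 60; python3 go.py s 33 64.5 .1 82.44
python3 - <<'E'
from h import *
f=imaging.grab_frame("scene"); crop(f,310,140,430,220,6,"pics/d3.png")
E
```

```text
clock: 41.1
position: [0.5994, 0.1615, 0.1152]
tool_rot: [3.142, 0.001, 1.437]
force: [-0.2, 0.3, -2.5]
grip_width: 0.0388
t 41.1 pos [0.5994 0.1615 0.1152] rpy [1.80e+02 1.00e-01 8.23e+01] F [-0.2  0.3 -2.5] grip 0.0388 
 target [0.5987 0.1618 0.1   ] shift [ 0.2 -0.7 15.2]  rot [ 0.    0.08 -0.1 ] | shift after rot [ 0.2 -0.7 15.2]
```

View pics/d3.png

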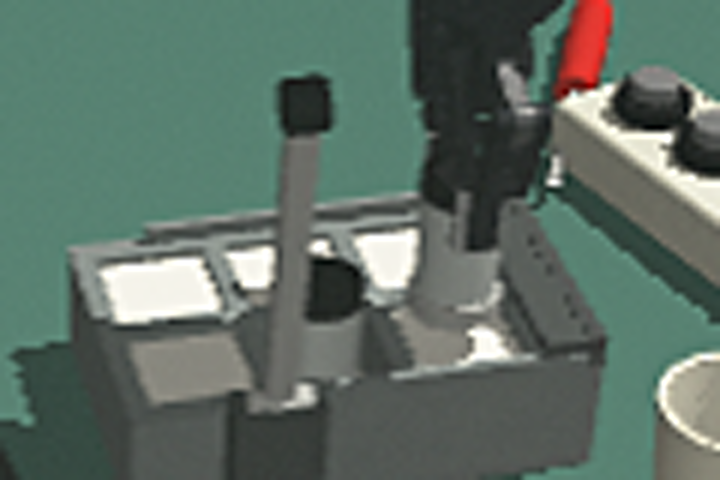

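```bash
python3 -m handwheel '[{"offset":[0,-0.5,8],"rot":[0,0,0],"claw":-1},{"offset":[0,0,5],"rot":[0,0,0],"claw":-1},{"offset":[0,0,3],"rot":[0,0,0],"claw":-1},{"offset":[0,0,0],"rot":[0,0,0],"claw":-1}]' 60; python3 -m handwheel '[{"offset":[0,0,4],"rot":[0,0,0],"claw":-1},{"offset":[0,0,4],"rot":[0,0,0],"claw":-1},{"offset":[0,0,0],"rot":[0,0,0],"claw":-1}]' 60
```

```text
clock: 41.55
position: [0.5985, 0.1619, 0.0981]
tool_rot: [-3.141, 0.002, 1.438]
force: [-0.7, -0.4, -3.3]
grip_width: 0.0382
clock: 41.85
position: [0.5986, 0.162, 0.09]
tool_rot: [-3.141, 0.002, 1.438]
force: [-0.0, -0.0, -2.9]
grip_width: 0.0385
```

```bash
python3 -m handwheel '[{"offset":[0,0,4],"rot":[0,0,0],"claw":-1},{"offset":[0,0,5],"rot":[0,0,0],"claw":-1},{"offset":[0,0,5],"rot":[0,0,0],"claw":-1},{"offset":[0,0,5],"rot":[0,0,0],"claw":-1},{"offset":[0,0,3],"rot":[0,0,0],"claw":-1},{"offset":[0,0,1],"rot":[0,0,0],"claw":-1},{"offset":[0,0,0],"rot":[0,0,0],"claw":-1}]' 60
```

```text
clock: 42.55
position: [0.5986, 0.162, 0.0674]
tool_rot: [-3.141, 0.002, 1.438]
force: [-0.4, 0.1, -2.3]
grip_width: 0.0386
```

```bash
python3 -m handwheel '[{"offset":[0,0,2],"rot":[0,0,0],"claw":-1},{"offset":[0,0,0],"rot":[0,0,0],"claw":0},{"offset":[0,0,0],"rot":[0,0,0],"claw":0.2},{"offset":[0,0,0],"rot":[0,0,0],"claw":0.25},{"offset":[0,0,-8],"rot":[0,0,0],"claw":0.25},{"offset":[0,0,-25],"rot":[0,0,0],"claw":0.25},{"offset":[0,0,-35],"rot":[0,0,0],"claw":0.25},{"offset":[0,-20,-35],"rot":[0,0,0],"claw":0.3},{"offset":[-30,-30,0],"rot":[0,0,0],"claw":0.5},{"offset":[-40,-25,0],"rot":[0,0,0],"claw":0.5},{"offset":[-45,-20,0],"rot":[0,0,0],"claw":0.5},{"offset":[-45,0,0],"rot":[0,0,0],"claw":0.5}]' 60;python3 -m handwheel '[{"offset":[-45,0,0],"rot":[0,0,0],"claw":0.5},{"offset":[-45,0,0],"rot":[0,0,0],"claw":0.5},{"offset":[-45,0,0],"rot":[0,0,0],"claw":0.5},{"offset":[0,0,0],"rot":[0,0,0],"claw":0.5}]'; python3 cans.py; python3 go.py w .465 -.399 .11 90
python3 - <<'E'
from h import *
f=imaging.grab_frame("scene"); crop(f,290,60,450,240,4,"pics/d4.png")
E
```

```text
clock: 43.75
position: [0.4811, 0.0153, 0.1697]
tool_rot: [3.141, 0.002, 1.44]
force: [2.3, -1.7, 0.4]
grip_width: 0.0637
clock: 44.15
position: [0.4642, -0.1235, 0.1694]
tool_rot: [-3.142, 0.004, 1.43]
force: [0.0, 0.7, 0.7]
grip_width: 0.0641
0.86 0.079 [ 0.4632 -0.3984] 8.2 [29. 28. 29.]
0.71 0.078 [ 0.5936 -0.5062] 7.9 [218.  30.  22.]
0.63 0.103 [0.5924 0.0984] 7.8 [62. 58. 57.]
0.59 0.103 [0.6007 0.164 ] 7.6 [65. 61. 59.]
0.55 0.078 [ 0.3833 -0.4573] 7.9 [ 35.  85. 158.]
t 44.25 pos [ 0.4654 -0.1185  0.1695] rpy [1.80e+02 1.00e-01 8.22e+01] F [-0.5  0.5  0. ] grip 0.0643 
 target [ 0.465 -0.399  0.11 ] shift [-277.9   37.4   59.9]  rot [ 0.03  0.08 -7.75] | shift after rot [-280.5   -0.4   59.5]
```

View pics/d4.png

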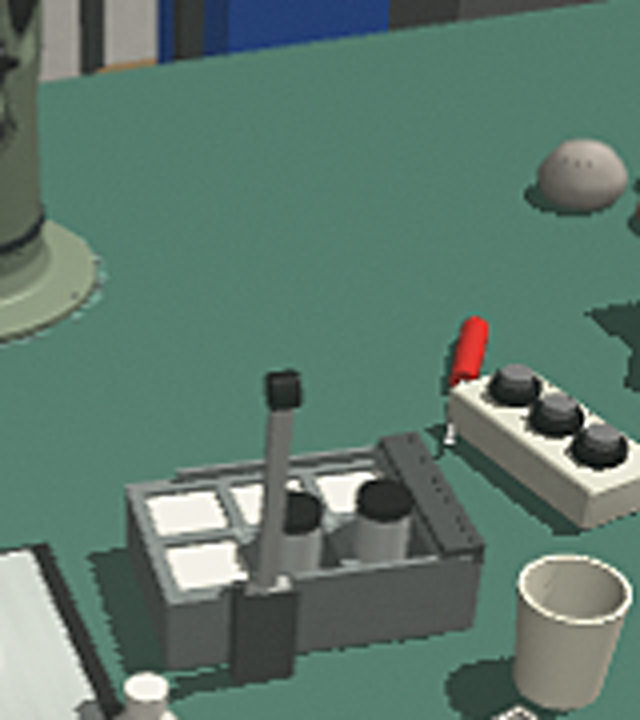

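View pics/cc.png

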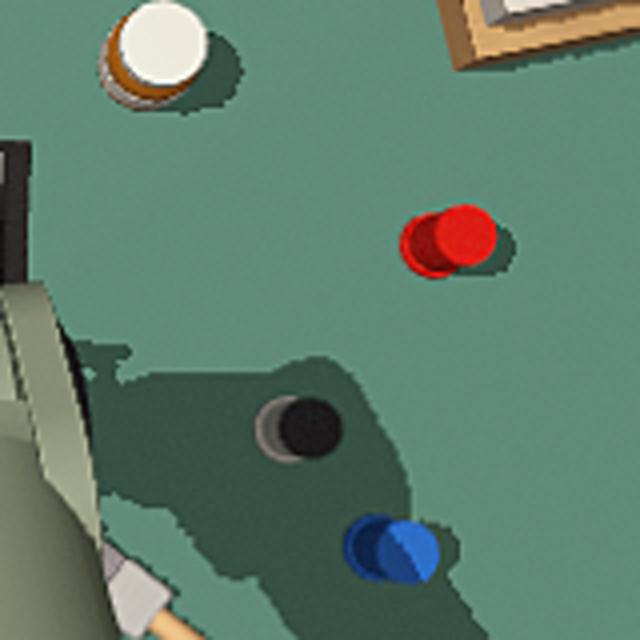

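```bash
python3 -m handwheel '[{"offset":[0,0,0],"rot":[0,0,-7.8],"claw":0.5},{"offset":[-40,0,0],"rot":[0,0,0],"claw":0.5},{"offset":[-40,0,0],"rot":[0,0,0],"claw":0.5},{"offset":[-40,0,0],"rot":[0,0,0],"claw":0.5},{"offset":[-40,0,0],"rot":[0,0,0],"claw":0.5},{"offset":[-40,0,0],"rot":[0,0,0],"claw":0.5},{"offset":[-40,0,0],"rot":[0,0,0],"claw":0.5},{"offset":[-40,0,0],"rot":[0,0,0],"claw":0.5},{"offset":[0,0,25],"rot":[0,0,0],"claw":0.5},{"offset":[0,0,30],"rot":[0,0,0],"claw":0.5},{"offset":[0,0,0],"rot":[0,0,0],"claw":0.5},{"offset":[0,0,0],"rot":[0,0,0],"claw":0.5}]'; python3 go.py w .464 -.3985 .04 90
python3 - <<'E'
from h import *
f=imaging.grab_frame("scene"); crop(f,130,110,250,250,4,"pics/e1.png")
E
```

```text
clock: 45.5
position: [0.4672, -0.3965, 0.115]
tool_rot: [-3.141, 0.001, 1.576]
force: [0.1, -0.3, 0.7]
grip_width: 0.0641
t 45.5 pos [ 0.4672 -0.3965  0.115 ] rpy [-180.     0.    90.3] F [ 0.1 -0.3  0.7] grip 0.0641 
 target [ 0.464  -0.3985  0.04  ] shift [-1.9 -3.2 75. ]  rot [-0.02  0.04  0.28] | shift after rot [-2.  -3.2 75. ]
```

View pics/e1.png

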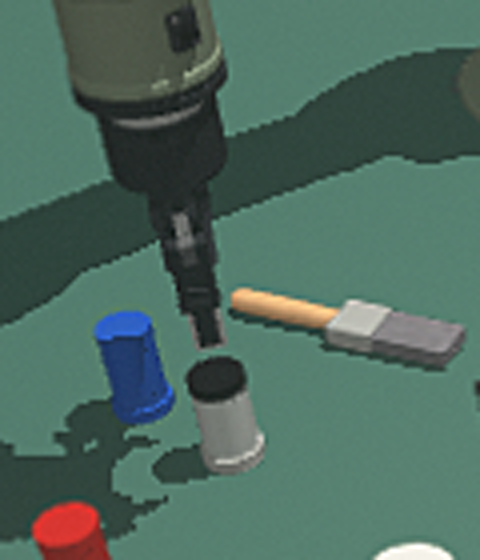

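```bash
python3 -m handwheel '[{"offset":[-2,-3,15],"rot":[0,0,0],"claw":0.5},{"offset":[0,0,20],"rot":[0,0,0],"claw":0.5},{"offset":[0,0,20],"rot":[0,0,0],"claw":0.5},{"offset":[0,0,15],"rot":[0,0,0],"claw":0.5},{"offset":[0,0,5],"rot":[0,0,0],"claw":0.5},{"offset":[0,0,0],"rot":[0,0,0],"claw":0.5},{"offset":[0,0,0],"rot":[0,0,0],"claw":0},{"offset":[0,0,0],"rot":[0,0,0],"claw":-1},{"offset":[0,0,0],"rot":[0,0,0],"claw":-1},{"offset":[0,0,0],"rot":[0,0,0],"claw":-1}]' 60; python3 go.py w .464 -.3985 .04 90
```

```text
clock: 46.55
position: [0.4639, -0.4002, 0.0404]
tool_rot: [3.14, 0.002, 1.574]
force: [0.5, 0.9, 5.6]
grip_width: 0.0387
t 46.55 pos [ 0.4639 -0.4002  0.0404] rpy [1.799e+02 1.000e-01 9.020e+01] F [0.5 0.9 5.6] grip 0.0387 
 target [ 0.464  -0.3985  0.04  ] shift [1.7 0.1 0.4]  rot [0.06 0.14 0.17] | shift after rot [1.7 0.1 0.4]
```

```bash
python3 -m handwheel '[{"offset":[0,0,-15],"rot":[0,0,0],"claw":-1},{"offset":[0,0,-35],"rot":[0,0,0],"claw":-1},{"offset":[0,0,-40],"rot":[0,0,0],"claw":-1},{"offset":[0,0,-40],"rot":[0,0,3.8],"claw":-1},{"offset":[0,0,0],"rot":[0,0,3.8],"claw":-1},{"offset":[25,0,0],"rot":[0,0,0],"claw":-1},{"offset":[35,0,0],"rot":[0,0,0],"claw":-1},{"offset":[40,0,0],"rot":[0,0,0],"claw":-1},{"offset":[40,0,0],"rot":[0,0,0],"claw":-1},{"offset":[40,0,0],"rot":[0,0,0],"claw":-1},{"offset":[40,0,0],"rot":[0,0,0],"claw":-1},{"offset":[40,0,0],"rot":[0,0,0],"claw":-1}]' 60; python3 go.py s -33 64.5 .17 82.44
```

```text
clock: 47.75
position: [0.4968, -0.1404, 0.1702]
tool_rot: [3.141, 0.002, 1.441]
force: [1.0, -0.3, -3.2]
grip_width: 0.0383
t 47.75 pos [ 0.4968 -0.1404  0.1702] rpy [1.80e+02 1.00e-01 8.26e+01] F [ 1.  -0.3 -3.2] grip 0.0383 
 target [0.5333 0.1705 0.17  ] shift [312.9  -4.1  -0.4]  rot [0.04 0.1  0.13] | shift after rot [ 3.129e+02 -4.700e+00  2.000e-01]
```

```bash
python3 -m handwheel '[{"offset":[32,0,0],"rot":[0,0,0],"claw":-1},{"offset":[40,0,0],"rot":[0,0,0],"claw":-1},{"offset":[40,0,0],"rot":[0,0,0],"claw":-1},{"offset":[40,0,0],"rot":[0,0,0],"claw":-1},{"offset":[40,0,0],"rot":[0,0,0],"claw":-1},{"offset":[40,0,0],"rot":[0,0,0],"claw":-1},{"offset":[35,-2,0],"rot":[0,0,0],"claw":-1},{"offset":[25,-2,0],"rot":[0,0,0],"claw":-1},{"offset":[10,0,0],"rot":[0,0,0],"claw":-1},{"offset":[0,0,0],"rot":[0,0,0],"claw":-1},{"offset":[0,0,0],"rot":[0,0,0],"claw":-1}]' 60; python3 go.py s -33 64.5 .115 82.44
```

```text
clock: 48.85
position: [0.532, 0.1568, 0.1689]
tool_rot: [3.142, 0.002, 1.44]
force: [-0.4, -0.6, -2.7]
grip_width: 0.0386
t 48.85 pos [0.532  0.1568 0.1689] rpy [1.80e+02 1.00e-01 8.25e+01] F [-0.4 -0.6 -2.7] grip 0.0386 
 target [0.5333 0.1705 0.115 ] shift [13.8 -0.5 53.9]  rot [0.   0.12 0.08] | shift after rot [13.7 -0.6 53.9]
```

```bash
python3 -m handwheel '[{"offset":[9,0,0],"rot":[0,0,0],"claw":-1},{"offset":[5,-0.5,15],"rot":[0,0,0],"claw":-1},{"offset":[0,0,20],"rot":[0,0,0],"claw":-1},{"offset":[0,0,18],"rot":[0,0,0],"claw":-1},{"offset":[0,0,0],"rot":[0,0,0],"claw":-1},{"offset":[0,0,0],"rot":[0,0,0],"claw":-1}]' 60; python3 go.py s -33 64.5 .1 82.44
python3 - <<'E'
from h import *
f=imaging.grab_frame("scene"); crop(f,310,140,430,220,6,"pics/e2.png")
E
```

```text
clock: 49.45
position: [0.533, 0.1721, 0.1152]
tool_rot: [-3.141, 0.002, 1.441]
force: [0.7, 0.9, -2.4]
grip_width: 0.0385
t 49.45 pos [0.533  0.1721 0.1152] rpy [-1.799e+02  1.000e-01  8.260e+01] F [ 0.7  0.9 -2.4] grip 0.0385 
 target [0.5333 0.1705 0.1   ] shift [-1.5  0.5 15.2]  rot [-0.06  0.09  0.13] | shift after rot [-1.6  0.4 15.2]
```

View pics/e2.png

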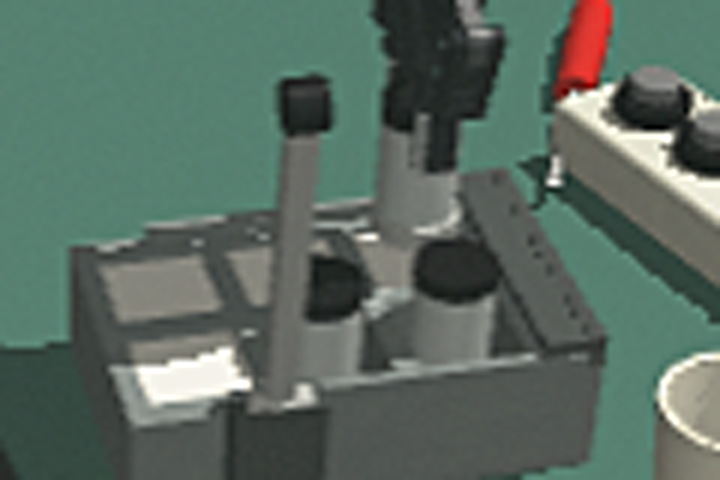

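```bash
python3 -m handwheel '[{"offset":[-1.5,0.5,8],"rot":[0,0,0],"claw":-1},{"offset":[0,0,5],"rot":[0,0,0],"claw":-1},{"offset":[0,0,4],"rot":[0,0,0],"claw":-1},{"offset":[0,0,0],"rot":[0,0,0],"claw":-1}]' 60; python3 -m handwheel '[{"offset":[0,0,4],"rot":[0,0,0],"claw":-1},{"offset":[0,0,4],"rot":[0,0,0],"claw":-1},{"offset":[0,0,0],"rot":[0,0,0],"claw":-1}]' 60
```

```text
clock: 49.9
position: [0.5334, 0.1705, 0.0981]
tool_rot: [-3.141, 0.001, 1.441]
force: [0.4, 0.2, -3.0]
grip_width: 0.0385
clock: 50.2
position: [0.5335, 0.1705, 0.0901]
tool_rot: [-3.141, 0.001, 1.441]
force: [0.2, 0.7, -1.2]
grip_width: 0.0387
```

```bash
python3 -m handwheel '[{"offset":[0,0,4],"rot":[0,0,0],"claw":-1},{"offset":[0,0,5],"rot":[0,0,0],"claw":-1},{"offset":[0,0,5],"rot":[0,0,0],"claw":-1},{"offset":[0,0,5],"rot":[0,0,0],"claw":-1},{"offset":[0,0,3],"rot":[0,0,0],"claw":-1},{"offset":[0,0,2],"rot":[0,0,0],"claw":-1},{"offset":[0,0,0],"rot":[0,0,0],"claw":-1}]' 60; python3 -m handwheel '[{"offset":[0,0,0],"rot":[0,0,0],"claw":0},{"offset":[0,0,0],"rot":[0,0,0],"claw":0.12},{"offset":[0,0,0],"rot":[0,0,0],"claw":0.12},{"offset":[0,0,-8],"rot":[0,0,0],"claw":0.12},{"offset":[0,0,-25],"rot":[0,0,0],"claw":0.12},{"offset":[0,0,-40],"rot":[0,0,0],"claw":0.12},{"offset":[0,0,-40],"rot":[0,0,0],"claw":-0.5},{"offset":[0,-20,0],"rot":[0,0,0],"claw":-1},{"offset":[0,-40,0],"rot":[0,0,0],"claw":-1},{"offset":[0,-40,0],"rot":[0,0,0],"claw":-1}]' 60; python3 cans.py;  python3 - <<'E'
from h import *
f=imaging.grab_frame("scene"); crop(f,290,60,470,240,4,"pics/e3.png")
f=imaging.grab_frame("top"); crop(f,110,140,310,290,4,"pics/e3t.png")
E
```

```text
clock: 50.9
position: [0.5335, 0.1704, 0.0663]
tool_rot: [-3.141, 0.001, 1.441]
force: [0.5, 1.2, -2.7]
grip_width: 0.0388
clock: 51.9
position: [0.4333, 0.1834, 0.1802]
tool_rot: [3.141, 0.001, 1.44]
force: [-0.4, 0.2, 0.8]
grip_width: -0.0001
0.85 0.103 [0.6008 0.1653] 7.8 [67. 63. 62.]
0.68 0.102 [0.5926 0.0984] 7.8 [64. 60. 59.]
0.63 0.078 [ 0.3829 -0.4585] 8.4 [ 45. 109. 196.]
0.62 0.079 [ 0.5941 -0.5061] 7.9 [220.  30.  22.]
0.6 0.103 [0.5357 0.173 ] 7.9 [69. 65. 64.]
0.24 0.257 [0.6896 0.0666] 5.4 [37. 34. 34.]
```

View pics/e3.png

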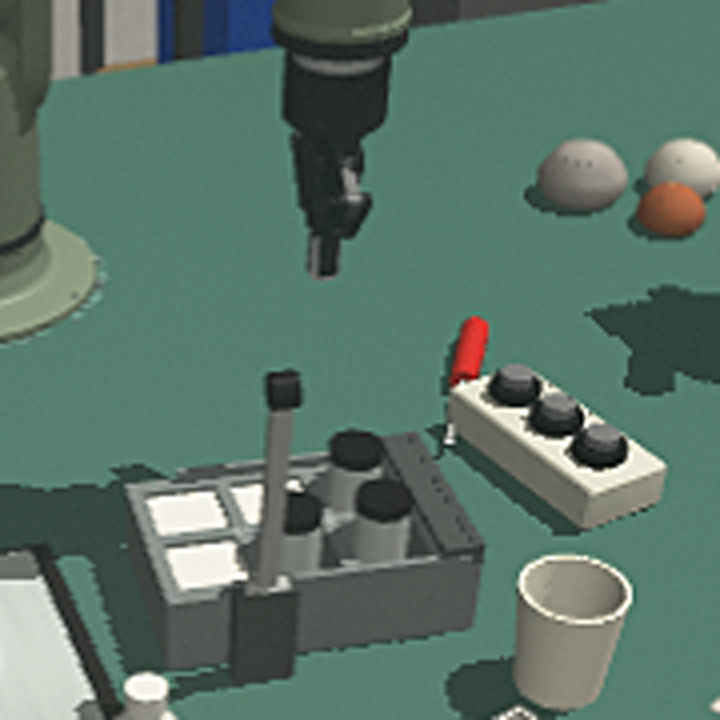

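View pics/e3t.png

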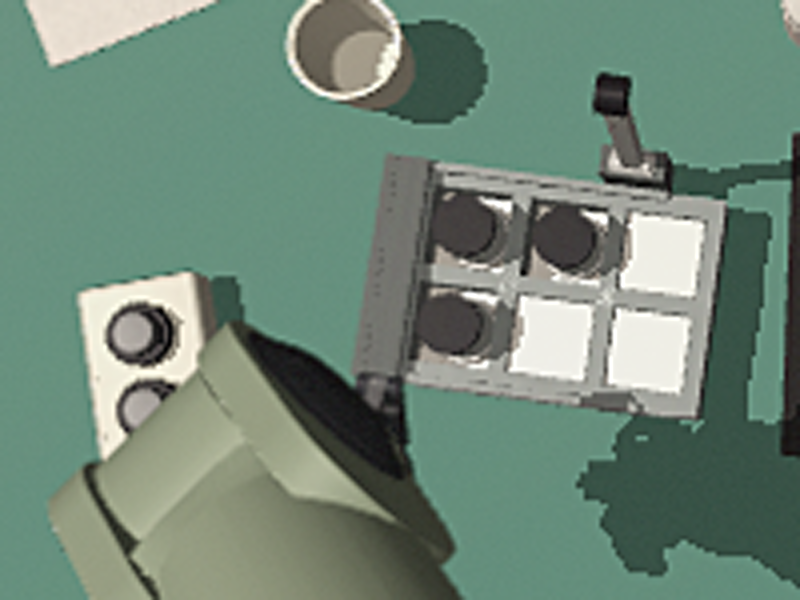

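All three cans are down, with tops at about 0.099. Now to locate the keys from the clean first top view.

Run:
```python
from h import *
f=imaging.grab_frame("top"); im=cv2.imread("pics/a_top.png"); g=cv2.cvtColor(im,cv2.COLOR_BGR2GRAY)
W=cloud(f)
c=im[195:290,115:185]; cv2.imwrite("pics/k.png",cv2.resize(c,None,fx=6,fy=6,interpolation=cv2.INTER_CUBIC))
print("far key depth z",np.nanmedian(W[220:226,142:148,2]))
fs=imaging.grab_frame("scene"); crop(fs,390,140,470,200,8,"pics/ks.png")
Ws=cloud(fs)
print([((s["conf"]),s["uv"]) for n in ("key_near_top","key_mid_top","key_far_top") for s in imaging.mark_of(n,"scene")[:2]])
for (u,v) in [(419,156),(429,164),(440,171)]: print(Ws[v-1:v+2,u-1:u+2].reshape(-1,3).mean(0).round(4))
```

```text
far key depth z 0.06260537059660765
[(0.58, [419.3, 148.9]), (0.45, [431.6, 159.4]), (0.47, [440.9, 168.6])]
[0.4407 0.3605 0.0587]
[0.4931 0.3677 0.0577]
[0.5424 0.3781 0.0593]
```

View pics/k.png

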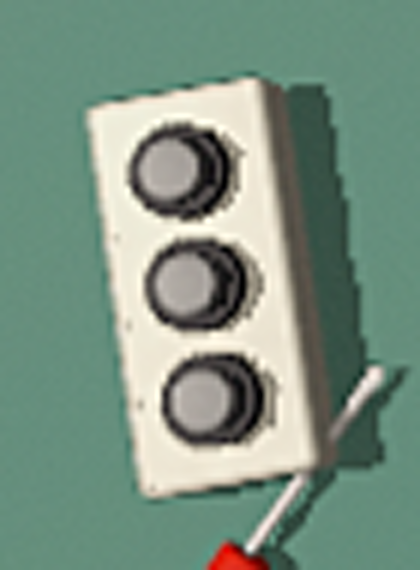

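View pics/ks.png

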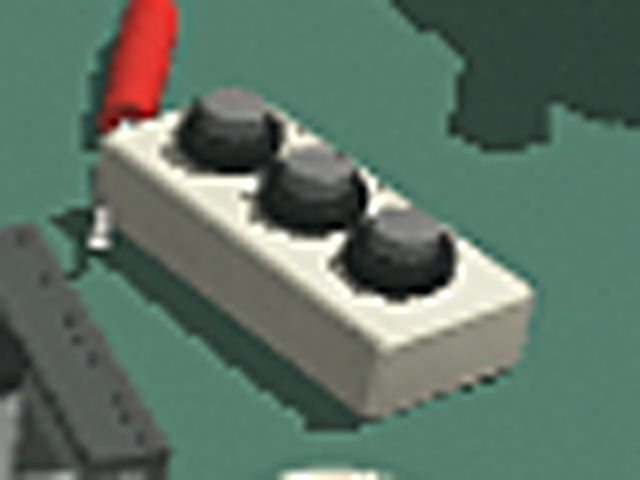

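```bash
python3 - <<'E'
from h import *
f=imaging.grab_frame("top")
uv=np.array([[115+168/6,195+170/6],[115+184/6,195+285/6],[115+198/6,195+398/6]])-.4
print(onplane(f,uv,.063).round(4))
fs=imaging.grab_frame("scene"); us=np.array([[390+405/8,140+222/8],[390+320/8,140+162/8],[390+235/8,140+103/8]])-.4
print(onplane(fs,us,.063).round(4))
E
python3 go.py w .43 .367 .12 82.44
```

```text
[[0.53   0.386  0.063 ]
 [0.479  0.377  0.063 ]
 [0.4293 0.369  0.063 ]]
[[0.5291 0.3862 0.063 ]
 [0.479  0.3772 0.063 ]
 [0.427  0.3674 0.063 ]]
t 52.45 pos [0.4348 0.1834 0.1794] rpy [-1.80e+02  1.00e-01  8.25e+01] F [-0.1  0.9 -0.6] grip 0.0001 
 target [0.43  0.367 0.12 ] shift [181.5 -28.5  59.2]  rot [-0.02  0.07  0.11] | shift after rot [181.4 -28.9  59.4]
```

```bash
python3 -m handwheel '[{"offset":[36,-6,0],"rot":[0,0,0],"claw":-1},{"offset":[40,-6,0],"rot":[0,0,0],"claw":-1},{"offset":[40,-6,0],"rot":[0,0,0],"claw":-1},{"offset":[40,-6,0],"rot":[0,0,0],"claw":-1},{"offset":[26,-6,20],"rot":[0,0,0],"claw":-1},{"offset":[0,0,30],"rot":[0,0,0],"claw":-1},{"offset":[0,0,30],"rot":[0,0,0],"claw":-1},{"offset":[0,0,20],"rot":[0,0,0],"claw":-1},{"offset":[0,0,0],"rot":[0,0,0],"claw":-1},{"offset":[0,0,0],"rot":[0,0,0],"claw":-1}]'; python3 go.py w .428 .368 .06 82.44
```

```text
clock: 53.45
position: [0.4283, 0.3679, 0.0797]
tool_rot: [-3.141, 0.001, 1.441]
force: [0.3, 0.6, 0.6]
grip_width: -0.0001
t 53.45 pos [0.4283 0.3679 0.0797] rpy [-1.80e+02  1.00e-01  8.26e+01] F [0.3 0.6 0.6] grip -0.0001 
 target [0.428 0.368 0.06 ] shift [ 0.1 -0.3 19.7]  rot [-0.03  0.08  0.13] | shift after rot [ 0.1 -0.3 19.7]
```

```bash
python3 -m handwheel '[{"offset":[0,0,10],"rot":[0,0,0],"claw":-1},{"offset":[0,0,6],"rot":[0,0,0],"claw":-1},{"offset":[0,0,3],"rot":[0,0,0],"claw":-1},{"offset":[0,0,0],"rot":[0,0,0],"claw":-1}]'; python3 -m handwheel '[{"offset":[0,0,2],"rot":[0,0,0],"claw":-1},{"offset":[0,0,0],"rot":[0,0,0],"claw":-1}]';python3 -m handwheel '[{"offset":[0,0,2],"rot":[0,0,0],"claw":-1},{"offset":[0,0,0],"rot":[0,0,0],"claw":-1}]'
```

```text
clock: 53.85
position: [0.4281, 0.3676, 0.0601]
tool_rot: [-3.141, 0.002, 1.441]
force: [-0.3, -0.3, 0.8]
grip_width: 0.0002
clock: 54.05
position: [0.4282, 0.3677, 0.0584]
tool_rot: [-3.142, 0.001, 1.441]
force: [0.0, -0.3, -0.0]
grip_width: -0.0001
clock: 54.25
position: [0.4283, 0.3678, 0.0563]
tool_rot: [3.142, 0.001, 1.441]
force: [-0.1, -0.1, 1.6]
grip_width: -0.0
```

```bash
python3 -m handwheel '[{"offset":[0,0,2],"rot":[0,0,0],"claw":-1},{"offset":[0,0,0],"rot":[0,0,0],"claw":-1}]';python3 -m handwheel '[{"offset":[0,0,2],"rot":[0,0,0],"claw":-1},{"offset":[0,0,0],"rot":[0,0,0],"claw":-1}]'
```

```text
clock: 54.45
position: [0.4283, 0.3678, 0.0543]
tool_rot: [3.142, 0.001, 1.441]
force: [-0.2, -0.0, 3.8]
grip_width: -0.0002
clock: 54.65
position: [0.4283, 0.3678, 0.0523]
tool_rot: [3.142, 0.001, 1.441]
force: [-0.2, -0.1, 4.6]
grip_width: 0.0002
```

One more mm to reach the hard stop, then lift and go to the far key.

```bash
python3 -m handwheel '[{"offset":[0,0,1.2],"rot":[0,0,0],"claw":-1},{"offset":[0,0,0],"rot":[0,0,0],"claw":-1}]'; python3 -m handwheel '[{"offset":[0,0,-15],"rot":[0,0,0],"claw":-1},{"offset":[0,0,-35],"rot":[0,0,0],"claw":-1},{"offset":[0,0,0],"rot":[0,0,0],"claw":-1}]'; python3 go.py w .530 .386 .064 82.44
```

```text
clock: 54.85
position: [0.4284, 0.3678, 0.0519]
tool_rot: [3.141, 0.001, 1.441]
force: [-3.4, -3.1, 19.3]
grip_width: -0.0001
clock: 55.15
position: [0.4293, 0.369, 0.1048]
tool_rot: [3.139, -0.002, 1.441]
force: [0.4, 1.1, 0.2]
grip_width: -0.0002
t 55.15 pos [0.4293 0.369  0.1048] rpy [ 1.798e+02 -1.000e-01  8.260e+01] F [0.4 1.1 0.2] grip -0.0002 
 target [0.53  0.386 0.064] shift [29.8 97.6 41.1]  rot [ 0.16 -0.13  0.13] | shift after rot [30.1 97.6 40.8]
```

```bash
python3 -m handwheel '[{"offset":[10,32,0],"rot":[0,0,0],"claw":-1},{"offset":[10,33,0],"rot":[0,0,0],"claw":-1},{"offset":[9,32,0],"rot":[0,0,0],"claw":-1},{"offset":[0,0,20],"rot":[0,0,0],"claw":-1},{"offset":[0,0,15],"rot":[0,0,0],"claw":-1},{"offset":[0,0,0],"rot":[0,0,0],"claw":-1},{"offset":[0,0,0],"rot":[0,0,0],"claw":-1}]'; python3 go.py w .530 .386 .0525 82.44
```

```text
clock: 55.85
position: [0.5273, 0.384, 0.0662]
tool_rot: [-3.141, 0.002, 1.442]
force: [0.2, 0.7, 0.2]
grip_width: -0.0
t 55.85 pos [0.5273 0.384  0.0662] rpy [-1.80e+02  1.00e-01  8.26e+01] F [0.2 0.7 0.2] grip -0.0 
 target [0.53   0.386  0.0525] shift [ 2.3  2.4 13.7]  rot [-0.05  0.1   0.18] | shift after rot [ 2.3  2.4 13.7]
```

```bash
python3 -m handwheel '[{"offset":[2,2.5,0],"rot":[0,0,0],"claw":-1},{"offset":[0,0,5],"rot":[0,0,0],"claw":-1},{"offset":[0,0,4],"rot":[0,0,0],"claw":-1},{"offset":[0,0,3],"rot":[0,0,0],"claw":-1},{"offset":[0,0,1],"rot":[0,0,0],"claw":-1},{"offset":[0,0,0],"rot":[0,0,0],"claw":-1}]'; python3 -m handwheel '[{"offset":[0,0,1],"rot":[0,0,0],"claw":-1},{"offset":[0,0,0],"rot":[0,0,0],"claw":-1}]'
```

```text
clock: 56.45
position: [0.531, 0.3856, 0.0531]
tool_rot: [3.142, 0.001, 1.441]
force: [0.9, 0.3, 2.9]
grip_width: -0.0003
clock: 56.65
position: [0.531, 0.3857, 0.0523]
tool_rot: [3.141, 0.001, 1.441]
force: [0.7, 0.9, 3.0]
grip_width: 0.0001
```

```bash
python3 -m handwheel '[{"offset":[0,0,1],"rot":[0,0,0],"claw":-1},{"offset":[0,0,0],"rot":[0,0,0],"claw":-1}]'; python3 -m handwheel '[{"offset":[0,0,0.8],"rot":[0,0,0],"claw":-1},{"offset":[0,0,0],"rot":[0,0,0],"claw":-1}]'
```

```text
clock: 56.85
position: [0.531, 0.3857, 0.052]
tool_rot: [3.141, 0.001, 1.441]
force: [-2.2, -2.1, 16.4]
grip_width: -0.0002
clock: 57.05
position: [0.5311, 0.3857, 0.0518]
tool_rot: [3.141, 0.001, 1.441]
force: [-3.8, -4.4, 25.7]
grip_width: -0.0002
```

Far key bottomed. Lift and go to the middle key.

```bash
python3 -m handwheel '[{"offset":[0,0,-17],"rot":[0,0,0],"claw":-1},{"offset":[0,0,-35],"rot":[0,0,0],"claw":-1},{"offset":[-8,-25,0],"rot":[0,0,0],"claw":-1},{"offset":[-8,-24,0],"rot":[0,0,0],"claw":-1},{"offset":[0,0,20],"rot":[0,0,0],"claw":-1},{"offset":[0,0,15],"rot":[0,0,0],"claw":-1},{"offset":[0,0,0],"rot":[0,0,0],"claw":-1},{"offset":[0,0,0],"rot":[0,0,0],"claw":-1}]'; python3 go.py w .479 .377 .0525 82.44
```

```text
clock: 57.85
position: [0.4804, 0.376, 0.0671]
tool_rot: [-3.141, 0.002, 1.441]
force: [0.1, 0.0, 0.2]
grip_width: 0.0
t 57.85 pos [0.4804 0.376  0.0671] rpy [-1.80e+02  1.00e-01  8.26e+01] F [0.1 0.  0.2] grip 0.0 
 target [0.479  0.377  0.0525] shift [ 0.9 -1.5 14.6]  rot [-0.04  0.11  0.11] | shift after rot [ 0.9 -1.5 14.6]
```

```bash
python3 -m handwheel '[{"offset":[1,-1.5,5],"rot":[0,0,0],"claw":-1},{"offset":[0,0,5],"rot":[0,0,0],"claw":-1},{"offset":[0,0,3],"rot":[0,0,0],"claw":-1},{"offset":[0,0,2],"rot":[0,0,0],"claw":-1},{"offset":[0,0,0],"rot":[0,0,0],"claw":-1}]'; python3 -m handwheel '[{"offset":[0,0,1],"rot":[0,0,0],"claw":-1},{"offset":[0,0,0],"rot":[0,0,0],"claw":-1}]';python3 -m handwheel '[{"offset":[0,0,1],"rot":[0,0,0],"claw":-1},{"offset":[0,0,0],"rot":[0,0,0],"claw":-1}]'
```

```text
clock: 58.35
position: [0.479, 0.3775, 0.0524]
tool_rot: [3.141, 0.001, 1.441]
force: [1.1, 1.4, 4.0]
grip_width: 0.0002
clock: 58.55
position: [0.479, 0.3775, 0.0521]
tool_rot: [3.141, 0.001, 1.441]
force: [-2.0, -0.6, 12.9]
grip_width: 0.0002
clock: 58.75
position: [0.4791, 0.3776, 0.0518]
tool_rot: [3.141, 0.001, 1.441]
force: [-5.3, -3.1, 26.7]
grip_width: -0.0
```

```bash
python3 -m handwheel '[{"offset":[0,0,-17],"rot":[0,0,0],"claw":-1},{"offset":[0,0,-40],"rot":[0,0,0],"claw":-1},{"offset":[0,0,-50],"rot":[0,0,0],"claw":-1},{"offset":[0,-10,-50],"rot":[0,0,0],"claw":-1},{"offset":[0,-40,0],"rot":[0,0,0],"claw":-1},{"offset":[0,0,0],"rot":[0,0,0],"claw":-1},{"offset":[0,0,0],"rot":[0,0,0],"claw":-1}]'; python3 cans.py
python3 - <<'E'
from h import *
f=imaging.grab_frame("scene"); cv2.imwrite("pics/z.png",f["color"][:,:,::-1]); crop(f,280,90,480,240,4,"pics/z2.png")
f=imaging.grab_frame("top"); cv2.imwrite("pics/zt.png",f["color"][:,:,::-1])
W=cloud(f); b=f["color"].max(2)<60
s=np.zeros_like(b); s[168:260,300:372]=1; w=s&(f["color"].min(2)>130)
v,u=np.nonzero(w); P=onplane(f,np.c_[u,v],.009); print("cover rect",rect(P[:,:2]), np.nanmedian(W[w][:,2]))
print(status.observe()["force"])
E
```

```text
clock: 59.45
position: [0.4292, 0.3837, 0.2068]
tool_rot: [3.141, 0.002, 1.442]
force: [0.3, -0.1, 0.2]
grip_width: -0.0001
0.89 0.078 [ 0.3828 -0.4586] 8.3 [ 46. 110. 197.]
0.85 0.103 [0.5344 0.1722] 7.6 [69. 65. 64.]
0.68 0.102 [0.5993 0.1653] 7.9 [67. 63. 62.]
0.67 0.078 [ 0.5936 -0.5061] 8.0 [221.  31.  23.]
0.63 0.257 [0.69   0.0682] 5.7 [37. 35. 35.]
0.6 0.103 [0.5922 0.0982] 7.7 [63. 59. 59.]
cover rect ((559.554443359375, -133.6214141845703), (131.4346466064453, 207.3102264404297), 87.74006652832031) 0.008683012878996976
[ 0.42298772 -0.09392337 -1.16549447]
```

View pics/z2.png

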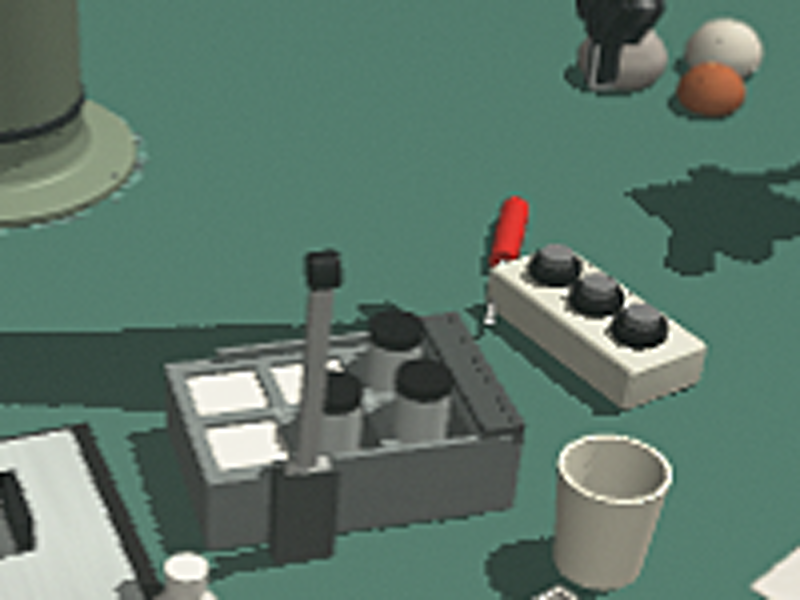

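View pics/zt.png

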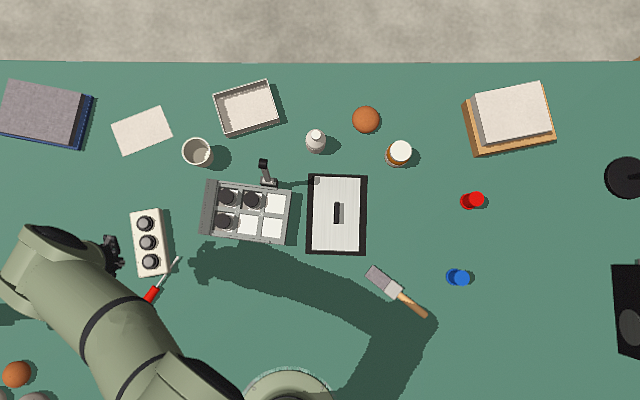

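```bash
python3 -c "
from workcell import bot
print(bot.job_done())"
```

```text
the job is handed in; nothing more can be done
None
```

The job is done and handed in at about 60 s of the 210 s allowed. `job_done()` gives no verdict, so what follows rests on my own checks.

- **Bar:** I swung it up past upright, to about 1.75 rad. It still stood in the last pictures, with the grip about 0.257 m above the bench.
- **Cover:** I slid it out 27 mm and laid it on the mat, long side along the mat's long side. The last image put its centre within a few millimetres of the mat's, lying flat.
- **Cells:** The plates of cells 0 and 1 stopped after about 3 mm, so those two hold the weights. The plate of cell 2 went down about 24 mm under the fingers. I did not probe cells 3 to 5 with the fingers; with only two weights present, they had to be empty.
- **Canisters:** There were three, now in cells 4, 5 and 2. Their tops measured about 0.10 m above the bench, which means they are fully down. I left the red and blue look-alikes alone.
- **Keys:** I pressed near, far, then middle, each to its hard stop and released. All three were up again in the last picture.
- **Bystanders:** The jar, cup and bottle stand where they were, by eye in the last top picture. The arm is clear of everything.

**Disagreements:**
- **Tool height:** the fingertips sat about 23 mm higher than the state reading and the 19 mm given. My first attempt on the bar grip closed on air, so I calibrated by camera and touch after that.
- **Probe force:** pressing cell 0 peaked at 84 N, below the 120 N wrist limit.

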